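Clamp the repaired boards in the crank-wound board rack

ROBOT

A 7-joint arm with a two-finger parallel gripper is mounted at the origin on the work surface. World frame = base frame: x ahead of the robot, y to its left, z up, the work surface at z = 0. Lengths are in mm, angles in rad, forces in N, time in s.
With the tool pointing down it reaches from about 400 to 750 mm from the base axis. Payload 19.5 kg.
Tool frame: the origin (TCP) lies midway between the tips of the shut fingers; the grasp point (between the pads) lies 19 mm behind it; z points along the fingers, x is the direction in which the jaws open and shut, and the axes are right-handed (so a half turn about z gives the same grasp; the last joint's range is limited). The gripper opens to 85 mm and grips with 20 to 120 N. Pads are 22 mm wide; open, the fingers measure 114 mm over their backs; the gripper's body (76 mm by 85 mm) begins 54 mm behind the grasp point. The pads swing forward as they close: fully open they stand 13 mm farther back than shut.
Start: joints at [1.171, 0.707, -0.028, 1.485, 0.022, 0.951, -0.075], TCP at [201.365, -538.56, 231.268] pointing down, gripper open.
Joint ranges: [-2.71, 2.71], [-0.32, 2.16], [-1.57, 1.52], [0, 2.45], [-1.46, 4.6], [0, 2.02], [-2.83, 2.83]. Speed limits (rad/s): [1.89, 1.89, 2.57, 2.57, 3.01, 3.01, 3.01].

INTERFACE

Orientations are given as [roll, pitch, yaw] about the fixed x, y, z axes, in that order (R = Rz(yaw) Ry(pitch) Rx(roll)).
In Python, from cell import env gives the robot as it stands. The module is installed in compiled form; this text tells all that it offers.
- The arm moves only by the shell command python3 -m creep 'ROWS'. ROWS is JSON, a list of rows, each a list of 7 numbers: the shift along the world's x, y, z in mm, then the turn, a rotation vector about the world's x, y, z in units of 8 degrees (1.0 is 8 degrees), then the finger opening in mm, from 0 to 85.4. In form: [[tx, ty, tz, ax, ay, az, grip], ...]. A call has 1 to 10 rows; each row shifts and turns the commanded pose from where the row before left it; what a row does not reach is not made up. A row lasts 1/8 s, in which the tool goes at most 62.5 mm and 10.7 degrees, less where a joint would pass 70% of its speed; a pose out of reach is approached as far as the arm can. A call with a gripper value outside its range is refused whole. The fingers move at their own pace and stop on an object; the grip force is fixed at half the most. Time passes only in rows, so rows that do not move let the fingers close. It gives the time, the measured TCP pose, the force and the opening at its end, in the units of the state.
- env.observe(): the state, without advancing time (a new reading comes with each control period).
- env.get_image(name): name is "scene" or "top" or "wrist"; returns a dict with "color" (420x560x3 uint8, red, green, blue), "depth" (420x560 float32, mm along the optical axis (not along the pixel's ray), 0 where there is no reading), "fx", "fy", "cx", "cy" (pixels), "R" (3x3) and "t" (3): a world point X has camera coordinates R X + t. Camera axes: x right, y down, z forward; pixel columns grow to the right and rows downward; lengths in mm; the calibration is good to about 2 mm. A picture is of the moment at which its call begins.
- env.hand_in(): hands the job in, once; it reports no verdict.
Trained networks look in a picture, given as the dict that the camera call returned (one of the last four; its "shot" number tells which), for a name from the list of things; names that differ only in an ending like _2 or _b are one class to them, and where a whole thing is asked for, a point or a joint stands for the part that bears it (a point fixed in the world has none). Each returns a list of dicts, best first, with "score" (0 to 1); they miss things now and then, are a little off and sometimes report something else, mostly with a low value. They report only what shows in the picture. A call takes as long as a camera call.
- env.search_frame(picture, target): "uv" ([column, row] in pixels, amid what is visible of it).
- env.trace(picture, target): "mask" (420x560 bool, what is visible of it) and "uv" ([column, row] in pixels, amid what is visible of it).
The state is a dict: "clock": time; "qpos": joint angles; "dq": joint speeds; "effort": joint torques, N m; "tool_pos": TCP position; "tcp_rot": TCP orientation; "ft_force": force on the tool from outside, world axes, zero at the start; "ft_torque": the same for the moment, N m; "grip_width": opening from 0.0 (shut) to 1.0 (fully open).
Only numpy, scipy, OpenCV 4.12 (cv2) and the standard library are available. Lean on these libraries where they do the work, as an engineer would, in place of code of your own. Each camera call takes 0.05 s, during which the arm holds its last target. There are 200 camera calls.

TASK

Rack up the repaired boards for washing: fit the loose crank on the square shaft end of the board rack and wind the rack's jaw open, then move every carrier from the grey stand into the rack, each standing in a slot of its own and pushed right down to the floor. With all of them in, wind the jaw back in until it clamps the carriers firmly, then pull the crank off and lay it flat in the steel tool tray. Keep the carriers upright and do not push the other things on the bench about.

Things in the scene. Friction and masses are not known exactly. Their poses are not given: they have to be found in the camera images.
- crank: removable dark steel crank, 0.3 to 0.44 kg, lying loose on the mat. Origin: hub axis at its flat underside, z up. Hub 30 x 30 mm (sides along x and y), 48 mm tall, with a 13.2 mm square socket (same sides) from below, 28 mm deep. Arm along +x: 18 mm wide, 10 mm thick, underside level with the hub's; its round end (24 mm across), 50 mm from the hub axis, carries the handle
- crank_handle (a point): middle of the crank's handle: upright black sleeve, 18 mm across, 56 mm long, revolving freely on its pin, 50 mm from the hub axis along the crank's +x; this point is 41 mm above the crank's underside (sleeve from 13 to 69 mm above it)
- rack: board rack, fixed, aluminium with dark grey combs, 209 mm (x) by 200 mm (y). Origin on the bench under the middle of its 4 slots; +x runs from the grey gearbox (62 mm tall, square shaft end on top) over the moving jaw and the slots to the fixed wall. The combs on jaw and wall face each other: teeth 10 mm deep, rising to points 59 mm above the bench, so slot tops are flared
- slot1 (a point): floor of rack slot 1, 12 mm above the bench; axes as the rack's. Slots are 12.5 mm wide (y), 38 mm apart towards +y. Carriers go in from above, width along x. This point is 40 mm from the fixed wall's groove bottom; with the jaw wide open a carrier's middle may be 0 to 7 mm to its -x side: aim 3 mm to -x
- slot2 (a point): floor of rack slot 2, 12 mm above the bench; axes as the rack's. Slots are 12.5 mm wide (y), 38 mm apart towards +y. Carriers go in from above, width along x. This point is 40 mm from the fixed wall's groove bottom; with the jaw wide open a carrier's middle may be 0 to 7 mm to its -x side: aim 3 mm to -x
- slot3 (a point): floor of rack slot 3, 12 mm above the bench; axes as the rack's. Slots are 12.5 mm wide (y), 38 mm apart towards +y. Carriers go in from above, width along x. This point is 40 mm from the fixed wall's groove bottom; with the jaw wide open a carrier's middle may be 0 to 7 mm to its -x side: aim 3 mm to -x
- slot4 (a point): floor of rack slot 4, 12 mm above the bench; axes as the rack's. Slots are 12.5 mm wide (y), 38 mm apart towards +y. Carriers go in from above, width along x. This point is 40 mm from the fixed wall's groove bottom; with the jaw wide open a carrier's middle may be 0 to 7 mm to its -x side: aim 3 mm to -x
- shaft_end (a point): foot of the square shaft end, on its axis, at the shoulder where the crank's underside rests when fully home, 70 mm above the bench. 12 mm square (sides along this frame's x and y, turning with the shaft), straight for 20 mm, then tapering to 6 mm at 26 mm. The crank fits in any of four quarter turns, about 6 degrees of play. Turns with 0.1 N m; does not run back
- rack_jaw (a joint): jaw travel in m: 0 = wound in to its stop (slots 4 mm shorter than a carrier is wide), 0.011 = wound out to its stop (slots 7 mm longer); carriers just fit at 0.004. 4 mm per turn of the shaft; counter-clockwise from above opens, clockwise closes
- rack_pad (a joint): how far the jaw's sprung comb pad is pressed back into the jaw, in m: 0 = free, 0.004 = jaw wound in to its stop on carriers; spring 2.5 N per mm; clamps firmly above 0.0015
- carrier1: board carrier (2 to 4 present, all alike): dark plate with small green circuit boards on its faces, 80 mm wide (x), 10 mm thick (y), 85 mm tall (z), 0.09 to 0.18 kg, standing on edge in the grey stand. Origin: middle of its underside
- carrier2: board carrier (2 to 4 present, all alike): dark plate with small green circuit boards on its faces, 80 mm wide (x), 10 mm thick (y), 85 mm tall (z), 0.09 to 0.18 kg, standing on edge in the grey stand. Origin: middle of its underside
- carrier3: board carrier (2 to 4 present, all alike): dark plate with small green circuit boards on its faces, 80 mm wide (x), 10 mm thick (y), 85 mm tall (z), 0.09 to 0.18 kg, standing on edge in the grey stand. Origin: middle of its underside
- carrier4: board carrier (2 to 4 present, all alike): dark plate with small green circuit boards on its faces, 80 mm wide (x), 10 mm thick (y), 85 mm tall (z), 0.09 to 0.18 kg, standing on edge in the grey stand. Origin: middle of its underside
- stand: grey slotted stand, fixed, 110 x 190 mm; slots 13 mm wide, 22 mm deep, 38 mm apart in y, floor 10 mm above the bench, hold the carriers upright, width along the stand's x. Origin on the bench under its middle
- tray_in (a point): middle of the inner floor of the steel tool tray: inside 132 mm (x) by 162 mm (y), walls 4 mm thick, rim 18 mm and floor 4 mm above the bench; axes along its sides
- screwdriver: screwdriver, 160 mm long; not part of the job, leave it where it is
- solder_reel: reel of solder, 54 mm across, 34 mm tall; not part of the job, leave it where it is
- flux_tin: olive flux tin, 70 mm across, 32 mm tall; not part of the job, leave it where it is
- tape_roll: roll of black tape, 76 mm across, 18 mm tall; not part of the job, leave it where it is
- phone: phone lying flat, 146 x 71 x 9 mm; not part of the job, leave it where it is
- alcohol: small white bottle, 44 mm across, 100 mm tall; not part of the job, leave it where it is
- brush: small brush, 150 mm long; not part of the job, leave it where it is
- tweezers: steel tweezers, 125 mm long; not part of the job, leave it where it is

How it is judged:
By the outcome, as a careful person would: the job done as asked, in the order asked, and still so for the second after the job is handed in, with the robot touching nothing.
Of carrier1, carrier2, carrier3, carrier4 only 2 to 4 are there at a start; the rules pass over those that are not, and their reading is None.
At some moment in a run one of crank may be knocked a few centimetres aside while the robot is not near it.
It also fails if it takes over 210 s, if anything falls off the work surface, if the arm or the gripper's body presses on something with over 40 N, if the wrist force passes 120 N, or if a joint passes its speed limit or range.

## Working session

There is one attempt and no reset: what is moved stays moved. The work goes in short steps, Python scripts to look and compute and a shell command to move; the robot and the scene stay as the last step left them, time stands still between calls to the robot, and variables do not carry over. Pictures are saved under pics/ and viewed, about 12 in all and at most 16, crops included, and the job is handed in when it is done.

```bash
mkdir -p pics
cat > h.py <<'E'
import numpy as np, cv2
from cell import env
from scipy.spatial.transform import Rotation as Ro
def save(p,n,crop=None,s=1):
    c=p["color"][...,::-1]
    if crop: c=c[crop[1]:crop[3],crop[0]:crop[2]]
    cv2.imwrite("pics/"+n,cv2.resize(c,None,fx=s,fy=s))
def world(p,mask):
    v,u=np.nonzero(mask&(p["depth"]>0)); d=p["depth"][v,u]
    c=np.stack([(u-p["cx"])/p["fx"]*d,(v-p["cy"])/p["fy"]*d,d],1)
    return (c-p["t"])@np.array(p["R"])
def proj(p,X):
    c=np.array(p["R"])@np.array(X)+p["t"]; return [c[0]/c[2]*p["fx"]+p["cx"],c[1]/c[2]*p["fy"]+p["cy"]]
def st():
    s=env.observe(); print("t",s["clock"],"pos",np.round(s["tool_pos"],1),"rpy",np.round(s["tcp_rot"],3),"F",np.round(s["ft_force"],1),"g",round(s["grip_width"],3),"q",np.round(s["qpos"],2)); return s
E
python3 - <<'E'
from h import *
st()
ims={}
for n in ["scene","top"]:
    p=env.get_image(n); ims[n]=p; save(p,n+"0.png",s=1.4)
    print(n,p["t"],np.round(p["R"],2).tolist(),p["fx"])
for n in ["top","scene"]:
  p=ims[n]
  for k in ["crank","rack","carrier1","stand","tray_in","shaft_end","crank_handle","rack_jaw","alcohol"]:
    try:
        r=env.trace(p,k)
    except Exception as e: print(k,e); continue
    for d in r[:5]:
        w=world(p,d["mask"]); 
        if len(w)<5: continue
        z=np.percentile(w[:,2],95)
        rc=cv2.minAreaRect(w[:,:2].astype(np.float32))
        print(n,k,round(d["score"],2),np.round(d["uv"]),"med",np.round(np.median(w,0)),"z95",round(z),"rect",np.round(rc[0]),np.round(rc[1]),round(rc[2]))
E
```

```text
t 0.0 pos [ 201.3 -538.3  230.8] rpy [ 3.142e+00  1.000e-03 -1.213e+00] F [ 1.3 -0.7 -0.6] g 0.999 q [ 1.17  0.71 -0.03  1.48  0.02  0.95 -0.08]
scene [ 392.23432314 -180.95102725 1338.61641194] [[-0.69, 0.73, -0.02], [0.43, 0.39, -0.81], [-0.58, -0.57, -0.58]] 379.00635533275533
top [  38.81150385  578.89085696 1118.67965311] [[-0.02, -1.0, -0.01], [-0.99, 0.02, -0.11], [0.11, 0.01, -0.99]] 468.09362793732765
top crank 0.89 [156. 292.] med [405. 345.  45.] z95 69 rect [406. 355.] [29. 73.] 22
top rack 0.83 [263. 215.] med [592.  84.  26.] z95 63 rect [600.  88.] [206. 219.] 85
top carrier1 0.91 [391. 201.] med [ 613. -231.   85.] z95 96 rect [ 615. -234.] [12. 77.] 88
top carrier1 0.8 [409. 200.] med [ 616. -269.   82.] z95 96 rect [ 625. -276.] [30. 99.] 73
top carrier1 0.62 [360. 202.] med [ 613. -155.   89.] z95 96 rect [ 615. -158.] [11. 77.] 88
top carrier1 0.57 [378. 198.] med [ 619. -193.   85.] z95 96 rect [ 618. -196.] [10. 76.] 88
top stand 0.67 [370. 207.] med [ 601. -189.   30.] z95 35 rect [ 617. -214.] [186. 110.] 87
top tray_in 0.57 [364. 279.] med [ 426. -161.    4.]
[... 1273 characters left out ...]
. -144.   22.] z95 34 rect [ 607. -224.] [216. 135.] 87
scene stand 0.7 [325. 203.] med [524.  97.  87.] z95 96 rect [521.  95.] [15. 10.] 42
scene tray_in 0.95 [279. 176.] med [ 427. -157.    6.] z95 19 rect [ 417. -157.] [170. 172.] 6
scene shaft_end 0.39 [326. 202.] med [524.  97.  87.] z95 96 rect [521.  95.] [15. 10.] 42
scene shaft_end 0.16 [440. 248.] med [412. 356.  30.] z95 67 rect [402. 356.] [45. 78.] 30
scene crank_handle 0.63 [440. 248.] med [412. 354.  32.] z95 67 rect [396. 338.] [94. 71.] 52
scene rack_jaw 0.66 [308. 233.] med [596. 100.  50.] z95 59 rect [572.  65.] [253.  85.] 78
scene alcohol 0.67 [162. 173.] med [ 701. -374.   51.] z95 99 rect [ 681. -451.] [179.  44.] 77
```

View pics/top0.png

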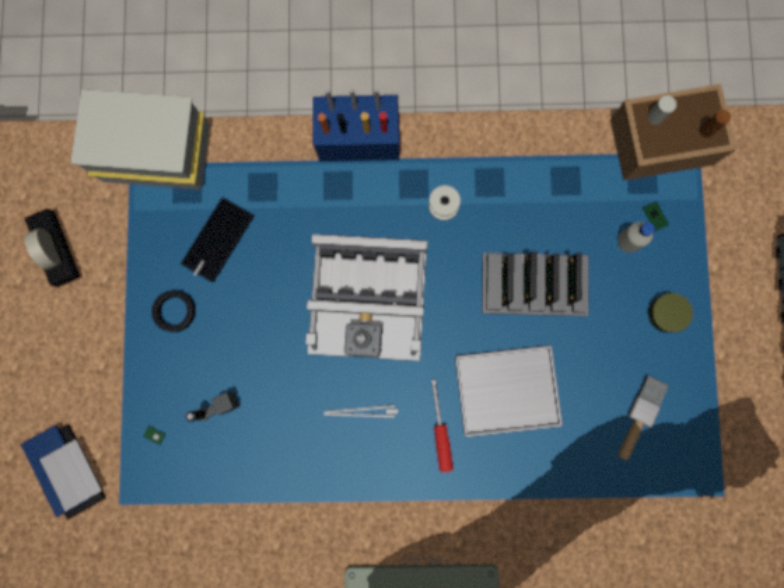

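View pics/scene0.png

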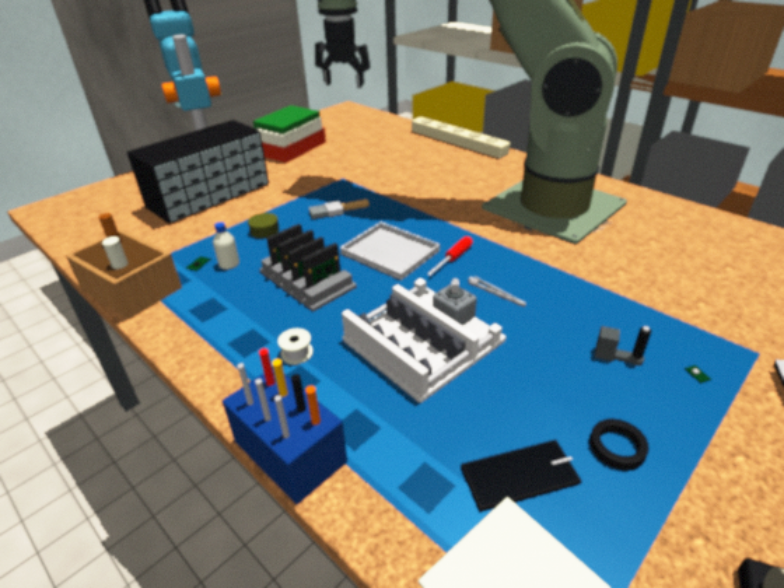

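```bash
python3 -m creep '[[44,36,8,0,0,-0.31,85],[44,36,8,0,0,-0.31,85],[44,36,8,0,0,-0.31,85],[44,36,8,0,0,-0.31,85],[44,36,8,0,0,-0.31,85],[44,36,8,0,0,-0.31,85],[44,36,8,0,0,-0.31,85],[44,36,8,0,0,-0.31,85],[44,36,8,0,0,-0.31,85],[0,0,0,0,0,0,30]]'
python3 - <<'E'
from h import *
st(); p=env.get_image("wrist"); save(p,"w1.png",s=1.4)
s=env.observe(); R=Ro.from_euler("xyz",s["tcp_rot"]).as_matrix()
cam=-np.array(p["R"]).T@p["t"]; print("cam in tool",np.round(R.T@(cam-s["tool_pos"]),1), np.round(np.array(p["R"])@R,3).tolist(),p["fx"])
for d in env.trace(p,"carrier1")[:6]:
    w=world(p,d["mask"]); t=w[w[:,2]>85]
    if len(t)<20: continue
    rc=cv2.minAreaRect(t[:,:2].astype(np.float32)); 
    m=t[:,:2].mean(0); a=np.linalg.eigh(np.cov((t[:,:2]-m).T))[1][:,1]
    print(round(d["score"],2),np.round(d["uv"]),len(t),np.round(t.mean(0),1),np.round(rc[0],1),np.round(rc[1],1),round(rc[2],1),"ang",np.degrees(np.arctan2(a[1],a[0])),np.percentile(t[:,2],[50,95]))
E
```

```text
clock: 2.25
tool_pos: [599.9, -210.7, 302.7]
tcp_rot: [-3.141, 0.002, -1.598]
ft_force: [-0.7, 0.2, -0.3]
grip_width: 0.811
t 2.25 pos [ 599.9 -210.7  302.7] rpy [-3.141e+00  2.000e-03 -1.598e+00] F [-0.7  0.2 -0.3] g 0.811 q [ 0.22  0.76  0.16  1.1  -0.11  1.29 -1.23]
cam in tool [  -1.9  -66.6 -141.6] [[1.0, -0.003, 0.001], [0.003, 0.966, -0.26], [-0.0, 0.26, 0.966]] 376.9173524651479
0.91 [341. 159.] 1018 [ 618.5 -271.6   93.4] [ 617.2 -272.2] [10.4 79.1] 87.2 ang 177.49337595993606 [93.77290845 95.06443959]
0.82 [225. 159.] 960 [ 620.3 -159.5   93.5] [ 617.9 -158.8] [10.3 78.4] 87.4 ang 177.83471420802036 [93.81563242 95.08013026]
0.7 [263. 157.] 924 [ 622.5 -197.1   93.8] [ 620.9 -197.1] [ 9.4 79.1] 87.7 ang 177.5274832723238 [93.85863557 95.09822861]
0.67 [300. 158.] 951 [ 618.5 -234.2   93.7] [ 617.2 -234.4] [10.1 79.4] 87.4 ang 177.47525563873538 [93.85094141 95.0845602 ]
```

View pics/w1.png

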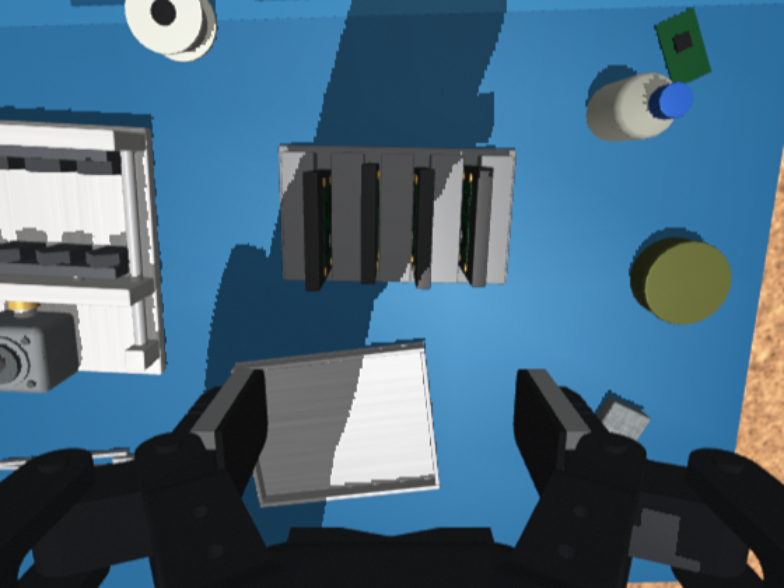

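```bash
python3 -m creep '[[-10,60,0,0,0,0,85],[-10,60,0,0,0,0,85],[-10,60,0,0,0,0,85],[-10,60,0,0,0,0,85],[0,60,0,0,0,0,85],[0,0,0,0,0,0,85]]'
python3 - <<'E'
from h import *
st(); p=env.get_image("wrist"); save(p,"w2.png",s=1.4); np.savez("w2.npz",**{k:p[k] for k in ["color","depth","fx","fy","cx","cy","R","t"]})
w=world(p,np.ones((420,560),bool)); 
b=(w[:,0]>450)&(w[:,0]<760)&(abs(w[:,1]-90)<140)
w=w[b]
for lo,hi in [(90,100),(78,100),(60,64),(55,60.5),(48,54),(10,14)]:
    s=w[(w[:,2]>lo)&(w[:,2]<hi)]
    if len(s)<5: print(lo,hi,len(s)); continue
    rc=cv2.minAreaRect(s[:,:2].astype(np.float32)); print(lo,hi,len(s),np.round(s.mean(0),1),np.round(rc[0],1),np.round(rc[1],1),round(rc[2],1))
for k in ["shaft_end","rack_jaw","rack"]:
    for d in env.trace(p,k)[:2]: 
        q=world(p,d["mask"]); print(k,d["score"],d["uv"],d["mask"].sum(),np.round(np.median(q,0),1),np.percentile(q[:,2],98))
E
```

```text
clock: 3.1
tool_pos: [556.7, 88.9, 303.2]
tcp_rot: [3.141, 0.002, -1.598]
ft_force: [0.5, -1.0, -0.5]
grip_width: 0.992
t 3.1 pos [556.7  88.9 303.2] rpy [ 3.141e+00  2.000e-03 -1.598e+00] F [ 0.5 -1.  -0.5] g 0.992 q [-0.31  0.62  0.19  1.4  -0.12  1.12 -1.7 ]
90 100 116 [520.6  92.5  93.3] [520.   92.6] [11.  10.8] 40.4
78 100 189 [521.6  92.7  90.4] [519.9  92.6] [12.4 12.2] 38.9
60 64 4045 [635.8  83.2  61.2] [595.1  86.4] [198.8 202.2] 85.5
55 60.5 5411 [604.8  86.5  57.7] [594.1  86.7] [199.1 205.1] 85.5
48 54 4598 [637.3  83.8  51.4] [612.8  86. ] [197.3 140. ] 85.5
10 14 13978 [594.6  87.2  11.1] [583.4  88.1] [198.5 182.7] 85.6
shaft_end 0.75 [274.5, 216.4] 232 [522.1  92.8  90.1] 95.93713168397385
shaft_end 0.25 [69.6, 297.0] 2042 [411.4 340.5  43.4] 70.13304198892021
rack_jaw 0.82 [279.6, 148.1] 6998 [584.4  87.6  52.9] 57.717078506520565
rack_jaw 0.25 [529.5, 104.1] 4481 [ 618.  -153.8   71.9] 94.888482017426
rack 0.56 [278.8, 121.8] 36542 [607.8  86.8  30.9] 67.33020091501115
```

View pics/w2.png

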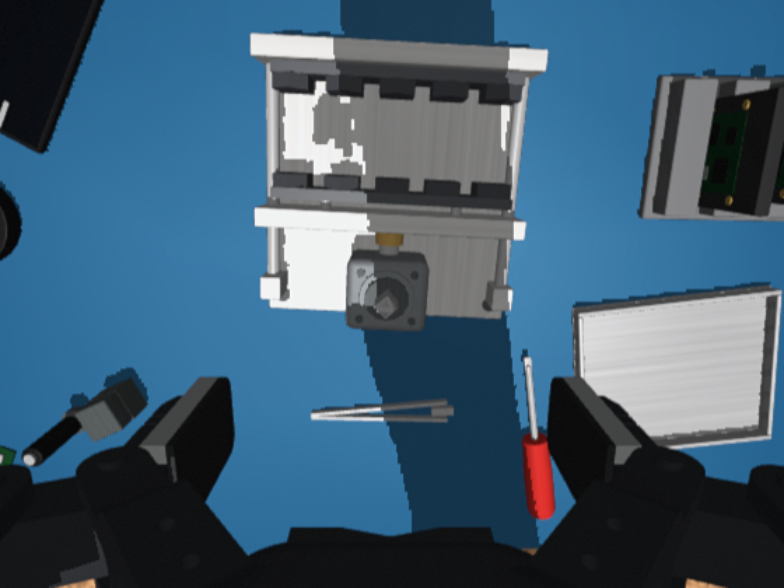

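Run:
```python
from h import *
p=dict(np.load("w2.npz")); w=world(p,np.ones((420,560),bool))
a=np.radians(-4.5); e=np.array([np.cos(a),np.sin(a)]); f=np.array([-e[1],e[0]])
d=w[:,:2]-[520,92.6]; x=d@e; y=d@f; z=w[:,2]
for nm,ys in [("slot",(-57,-19,19,57)),("tooth",(-76,-38,0,38,76))]:
    m=np.min([abs(y-k) for k in ys],axis=0)<3
    print(nm,[(i,round(float(np.percentile(z[m&(x>=i)&(x<i+3)],85)))) for i in range(36,190,3) if (m&(x>=i)&(x<i+3)).sum()>3])
# teeth y profile
for lo,hi in [(138,190),(60,95)]:
    m=(z>53)&(z<59.8)&(x>lo)&(x<hi)
    h,ed=np.histogram(y[m],bins=np.arange(-100,101,4)); print(lo,list(zip(ed[:-1].astype(int).tolist(),h.tolist())))
m=(z>60.3)&(z<66)&(x>130); print("wall x",np.percentile(x[m],[2,50,98]),"y",np.percentile(y[m],[0.5,99.5]))
m=(z>8)&(z<66)&(abs(y)<110)&(x>-80)&(x<200); print("ext x",np.percentile(x[m],[0.2,99.8]),"y",np.percentile(y[m],[0.2,99.8]))
```

```text
slot [(36, 370), (39, 369), (42, 370), (45, 381), (48, 384), (51, 393), (54, 395), (57, 397), (60, 56), (63, 12), (66, 53), (69, 53), (72, 53), (75, 52), (78, 12), (81, 12), (84, 11), (87, 12), (90, 12), (93, 12), (96, 12), (99, 11), (102, 12), (105, 12), (108, 11), (111, 12), (114, 12), (117, 12), (120, 12), (123, 12), (126, 12), (129, 12), (132, 12), (135, 12), (138, 12), (141, 12), (144, 12), (147, 12), (150, 11), (153, 51), (156, 52), (159, 52), (162, 61), (165, 62), (168, 62), (171, 62), (174, 61), (186, 0), (189, 0)]
tooth [(36, 349), (39, 383), (42, 384), (45, 386), (48, 386), (51, 385), (54, 385), (57, 57), (60, 56), (63, 12), (66, 54), (69, 53), (72, 53), (75, 57), (78, 57), (81, 57), (84, 57), (87, 12), (90, 12), (93, 12), (96, 12), (99, 12), (102, 12), (105, 12), (108, 12), (111, 12), (114, 12), (117, 12), (120, 12), (123, 12), (126, 12), (129, 12), (132, 12), (135, 12), (138, 12), (141, 11), (144, 56), (147, 57), (150, 57), (153, 57), (156, 51), (159, 52), (162, 61), (165, 62), (168, 62), (171, 62), (174, 61), (186, 0), (189, 0)]
138 [(-100, 11), (-96, 12), (-92, 12), (-8
[... 441 characters left out ...]
, (84, 11), (88, 16), (92, 15), (96, 16)]
60 [(-100, 5), (-96, 8), (-92, 8), (-88, 9), (-84, 16), (-80, 45), (-76, 60), (-72, 25), (-68, 8), (-64, 9), (-60, 13), (-56, 16), (-52, 17), (-48, 11), (-44, 30), (-40, 54), (-36, 47), (-32, 15), (-28, 13), (-24, 9), (-20, 15), (-16, 15), (-12, 16), (-8, 21), (-4, 45), (0, 54), (4, 27), (8, 13), (12, 12), (16, 13), (20, 15), (24, 17), (28, 13), (32, 32), (36, 49), (40, 49), (44, 11), (48, 15), (52, 13), (56, 10), (60, 11), (64, 18), (68, 20), (72, 51), (76, 48), (80, 27), (84, 17), (88, 6), (92, 4), (96, 4)]
wall x [141.54977025 169.21583474 175.89772088] y [-237.12407235   97.90425555]
ext x [-27.00127221 176.15142976] y [-98.19902256  98.22271702]
```

```bash
python3 -m creep '[[-13,22,-5,0,0,1.3,85],[-13,22,-5,0,0,1.3,85],[-13,22,-5,0,0,1.3,85],[-13,22,-5,0,0,1.3,85],[-13,22,-5,0,0,1.3,85],[-13,22,-5,0,0,1.3,85],[-13,22,-5,0,0,1.3,85],[-13,22,-5,0,0,1.3,85],[-13,22,-5,0,0,1.3,85],[-13,22,-5,0,0,1.3,85]]' >/dev/null; python3 -m creep '[[-13,20,-5,0,0,1.3,85],[0,0,0,0,0,0,85]]' >/dev/null
cat > crank.py <<'E'
from h import *
s=st(); p=env.get_image("wrist"); save(p,"crank_%d.png"%(s["clock"]*100),s=1.4)
r=env.trace(p,"crank"); d=r[0]; w=world(p,d["mask"]); print(d["score"],d["uv"],len(w))
t=w[(w[:,2]>43)&(w[:,2]<52)]; q=cv2.minAreaRect(t[:,:2].astype(np.float32)); print("hub",len(t),np.round(q[0],1),np.round(q[1],1),round(q[2],1))
t=w[(w[:,2]>62)]; 
if len(t)>3: q2=cv2.minAreaRect(t[:,:2].astype(np.float32)); v=np.array(q2[0])-q[0]; print("handle",len(t),np.round(q2[0],1),np.round(q2[1],1),"dist",np.hypot(*v),"ang",np.degrees(np.arctan2(v[1],v[0])))
E
python3 crank.py
```

```text
t 4.8 pos [414.3 325.3 248.1] rpy [-3.141e+00  1.000e-03  3.960e-01] F [ 0.  -1.1 -0.3] g 0.995 q [-0.52  0.63 -0.38  1.63  0.27  0.94 -0.6 ]
0.83 [284.9, 154.9] 2090
hub 1041 [414.3 336.9] [28.8 30.1] 22.7
handle 361 [394.7 383. ] [16.8 17.3] dist 50.08718111872956 ang 113.02552172736792
```

```bash
python3 -m creep '[[0,5.8,-55,0,0,0,60],[0,5.8,-55,0,0,0,60],[0,0,-55,0,0,0,60],[0,0,-45,0,0,0,60],[0,0,-24,0,0,0,60],[0,0,0,0,0,0,60],[0,0,0,0,0,0,20],[0,0,0,0,0,0,20],[0,0,0,0,0,0,20]]'; python3 -m creep '[[0,0,0,0,0,0,20],[0,0,0,0,0,0,20],[0,0,0,0,0,0,20]]'
```

```text
clock: 6.02
tool_pos: [415.2, 337.1, 15.7]
tcp_rot: [-3.141, -0.002, 0.393]
ft_force: [-0.3, -2.2, 9.3]
grip_width: 0.344
clock: 6.4
tool_pos: [415.2, 337.1, 15.7]
tcp_rot: [-3.141, -0.002, 0.393]
ft_force: [0.2, -0.7, 10.1]
grip_width: 0.342
```

```bash
python3 -m creep '[[0,0,58,0,0,0,20],[0,0,58,0,0,0,20],[21,-48.9,0,0,0,0.42,20],[21,-48.9,0,0,0,0.42,20],[21,-48.9,0,0,0,0.42,20],[21,-48.9,0,0,0,0.42,20],[21,-48.9,0,0,0,0.42,20],[0,0,0,0,0,0,20]]'
cat > look.py <<'E'
from h import *
import sys
s=st(); p=env.get_image("wrist"); save(p,"l_%d.png"%(s["clock"]*100),s=1.4)
for k in sys.argv[1:]:
  for d in env.trace(p,k)[:3]:
    w=world(p,d["mask"])
    if len(w)<5: continue
    m=w[:,2]>np.percentile(w[:,2],95)-4
    q=cv2.minAreaRect(w[m][:,:2].astype(np.float32)); print(k,round(d["score"],2),np.round(d["uv"]),len(w),"ztop",np.round(np.percentile(w[:,2],95),1),"top rect",np.round(q[0],1),np.round(q[1],1),round(q[2],1))
E
python3 look.py crank shaft_end; ls pics
```

```text
clock: 7.4
tool_pos: [520.6, 87.8, 130.7]
tcp_rot: [3.139, 0.001, 0.681]
ft_force: [0.2, 1.6, -2.9]
grip_width: 0.341
t 7.4 pos [520.6  87.8 130.7] rpy [3.139e+00 1.000e-03 6.810e-01] F [ 0.2  1.6 -2.9] g 0.341 q [ 0.02  0.81 -0.46  1.77  0.54  0.69 -0.07]
crank 0.79 [280. 258.] 16646 ztop 185.4 top rect [488.1 126.3] [17.1 17.1] 25.9
crank_480.png
l_740.png
scene0.png
top0.png
w1.png
w2.png
```

```bash
python3 -m creep '[[-0.6,4.8,0,0,0,0,20],[0,0,-18,0,0,0,20],[0,0,0,0,0,0,20]]'; python3 -m creep '[[0,0,-5,0,0,0,20],[0,0,-5,0,0,0,20],[0,0,0,0,0,0,20]]'
```

```text
clock: 7.92
tool_pos: [518.4, 98.5, 112.0]
tcp_rot: [-3.141, 0.0, 0.689]
ft_force: [0.7, -1.0, -3.8]
grip_width: 0.343
clock: 8.3
tool_pos: [519.7, 95.6, 103.1]
tcp_rot: [3.138, 0.001, 0.686]
ft_force: [7.5, -14.1, -8.2]
grip_width: 0.346
```

```bash
python3 -m creep '[[0.3,-3.5,0,0,0,0,20],[0,0,0,0,0,0,20],[0,0,0,0,0,0,20]]'; python3 -m creep '[[0,0,0,0,0,0,20],[0,0,0,0,0,0,20]]'
```

```text
clock: 8.68
tool_pos: [519.2, 94.0, 102.5]
tcp_rot: [3.141, -0.0, 0.687]
ft_force: [2.7, -1.1, -2.2]
grip_width: 0.342
clock: 8.93
tool_pos: [519.2, 94.0, 102.3]
tcp_rot: [3.142, -0.0, 0.687]
ft_force: [2.9, -0.9, -1.2]
grip_width: 0.342
```

```bash
python3 -m creep '[[0,0,-5,0,0,0,20],[0,0,-5,0,0,0,20],[0,0,0,0,0,0,20]]'; python3 -m creep '[[0,0,-5,0,0,0,20],[0,0,-3,0,0,0,20],[0,0,-2,0,0,0,20],[0,0,0,0,0,0,20]]'
```

```text
clock: 9.3
tool_pos: [519.3, 93.8, 91.6]
tcp_rot: [-3.142, -0.0, 0.687]
ft_force: [7.1, -0.5, -9.5]
grip_width: 0.34
clock: 9.8
tool_pos: [519.7, 93.4, 84.8]
tcp_rot: [3.139, -0.001, 0.687]
ft_force: [-9.4, -11.3, 68.3]
grip_width: 0.343
```

```bash
python3 -m creep '[[0,0,2,0,0,0,55],[0,0,0,0,0,0,55],[0,0,0,0,0,0,55],[0,0,15,0,0,0,55],[-16,19.3,0,0,0,0,55],[-16,19.3,0,0,0,0,55],[0,0,0,0,0,0,55],[0,0,0,0,0,0,55],[0,0,0,0,0,0,55]]'; python3 look.py crank
```

```text
clock: 10.92
tool_pos: [487.5, 131.8, 99.4]
tcp_rot: [3.141, -0.0, 0.686]
ft_force: [-0.2, -0.3, -0.7]
grip_width: 0.646
t 10.925 pos [487.5 131.8  99.4] rpy [ 3.141 -0.     0.686] F [-0.2 -0.3 -0.7] g 0.646 q [-0.11  0.84 -0.4   1.87  0.58  0.55 -0.21]
crank 0.55 [281. 317.] 8144 ztop 140.6 top rect [486.8 132. ] [17.  17.4] 19.7
```

```bash
python3 -m creep '[[0,0,0,0,0,0,10],[0,0,0,0,0,0,10],[0,0,0,0,0,0,10],[0,0,0,0,0,0,10],[0,0,0,0,0,0,10]]'; python3 -m creep '[[-10.26,-11.80,0,0,0,0,10],[-6.11,-14.40,0,0,0,0,10],[-1.36,-15.58,0,0,0,0,10],[0,0,0,0,0,0,10],[0,0,0,0,0,0,10]]'
```

```text
clock: 11.65
tool_pos: [487.1, 132.4, 99.3]
tcp_rot: [3.142, 0.0, 0.687]
ft_force: [-0.1, 0.1, 1.7]
grip_width: 0.193
clock: 12.28
tool_pos: [469.5, 90.4, 99.3]
tcp_rot: [3.141, 0.0, 0.687]
ft_force: [2.5, -0.1, 1.1]
grip_width: 0.194
```

```bash
python3 -m creep '[[3.52,-15.24,0,0,0,0,10],[8.06,-13.41,0,0,0,0,10],[11.80,-10.26,0,0,0,0,10],[14.40,-6.11,0,0,0,0,10],[15.58,-1.36,0,0,0,0,10],[15.24,3.52,0,0,0,0,10],[13.41,8.06,0,0,0,0,10]]'; python3 -m creep '[[10.26,11.80,0,0,0,0,10],[6.11,14.40,0,0,0,0,10],[1.36,15.58,0,0,0,0,10],[-3.52,15.24,0,0,0,0,10],[-8.06,13.41,0,0,0,0,10],[-11.80,10.26,0,0,0,0,10],[-14.40,6.11,0,0,0,0,10],[-15.58,1.36,0,0,0,0,10],[-15.24,-3.52,0,0,0,0,10],[-13.41,-8.06,0,0,0,0,10]]'
```

```text
clock: 13.15
tool_pos: [551.5, 54.6, 99.1]
tcp_rot: [-3.141, 0.002, 0.686]
ft_force: [-8.0, 2.8, 6.0]
grip_width: 0.196
clock: 14.4
tool_pos: [487.3, 132.4, 99.4]
tcp_rot: [3.142, -0.001, 0.687]
ft_force: [6.7, -2.1, -0.7]
grip_width: 0.191
```

```bash
python3 -m creep '[[-10.26,-11.80,0,0,0,0,10],[-6.11,-14.40,0,0,0,0,10],[-1.36,-15.58,0,0,0,0,10],[3.52,-15.24,0,0,0,0,10],[8.06,-13.41,0,0,0,0,10],[11.80,-10.26,0,0,0,0,10],[14.40,-6.11,0,0,0,0,10],[15.58,-1.36,0,0,0,0,10],[15.24,3.52,0,0,0,0,10],[13.41,8.06,0,0,0,0,10]]'; python3 -m creep '[[10.26,11.80,0,0,0,0,10],[6.11,14.40,0,0,0,0,10],[1.36,15.58,0,0,0,0,10],[-3.52,15.24,0,0,0,0,10],[-8.06,13.41,0,0,0,0,10],[-11.80,10.26,0,0,0,0,10],[-14.40,6.11,0,0,0,0,10],[-15.58,1.36,0,0,0,0,10],[-15.24,-3.52,0,0,0,0,10],[-13.41,-8.06,0,0,0,0,10]]'; python3 -m creep '[[0,0,0,0,0,0,10]]'
```

```text
clock: 15.65
tool_pos: [551.2, 54.3, 99.1]
tcp_rot: [-3.141, 0.003, 0.686]
ft_force: [-7.8, 2.0, 6.9]
grip_width: 0.192
clock: 16.9
tool_pos: [487.3, 132.3, 99.3]
tcp_rot: [-3.141, -0.001, 0.688]
ft_force: [6.0, -0.0, 1.4]
grip_width: 0.196
clock: 17.02
tool_pos: [486.9, 131.5, 99.3]
tcp_rot: [3.142, 0.002, 0.687]
ft_force: [-2.5, 3.1, 4.2]
grip_width: 0.192
```

Two turns done (8 mm). Now towards the stop, watching the force.

```bash
python3 -m creep '[[-10.26,-11.80,0,0,0,0,10],[-6.11,-14.40,0,0,0,0,10],[-1.36,-15.58,0,0,0,0,10],[3.52,-15.24,0,0,0,0,10],[8.06,-13.41,0,0,0,0,10],[11.80,-10.26,0,0,0,0,10],[14.40,-6.11,0,0,0,0,10],[15.58,-1.36,0,0,0,0,10]]'; python3 -m creep '[[15.24,3.52,0,0,0,0,10],[0,0,0,0,0,0,10]]';python3 -m creep '[[13.41,8.06,0,0,0,0,10],[0,0,0,0,0,0,10]]'; python3 -m creep '[[5.2,5.8,0,0,0,0,10],[0,0,0,0,0,0,10]]'
```

```text
clock: 18.02
tool_pos: [522.8, 41.2, 98.6]
tcp_rot: [3.141, 0.005, 0.685]
ft_force: [-1.4, -6.9, -4.6]
grip_width: 0.193
clock: 18.27
tool_pos: [536.1, 43.2, 98.0]
tcp_rot: [3.141, 0.01, 0.684]
ft_force: [-12.2, -15.6, 4.5]
grip_width: 0.196
clock: 18.52
tool_pos: [552.2, 52.5, 98.7]
tcp_rot: [3.139, 0.004, 0.685]
ft_force: [9.4, -7.8, 0.5]
grip_width: 0.194
clock: 18.77
tool_pos: [558.7, 59.3, 99.3]
tcp_rot: [3.138, -0.0, 0.685]
ft_force: [11.2, -6.8, 1.3]
grip_width: 0.188
```

```bash
python3 -m creep '[[8.29,13.26,0,0,0,0,10],[0,0,0,0,0,0,10]]';python3 -m creep '[[3.78,15.18,0,0,0,0,10],[0,0,0,0,0,0,10]]'; python3 look.py crank rack_jaw
```

```text
clock: 19.02
tool_pos: [567.1, 73.7, 99.2]
tcp_rot: [3.139, -0.001, 0.686]
ft_force: [11.9, -3.8, -1.4]
grip_width: 0.193
clock: 19.27
tool_pos: [570.9, 89.5, 99.3]
tcp_rot: [3.139, -0.002, 0.687]
ft_force: [12.4, -1.8, -2.9]
grip_width: 0.191
t 19.275 pos [570.9  89.5  99.3] rpy [ 3.139e+00 -2.000e-03  6.870e-01] F [12.4 -1.8 -2.9] g 0.191 q [ 0.03  0.92 -0.48  1.61  0.57  0.75 -0.03]
crank 0.64 [217. 218.] 17132 ztop 138.5 top rect [569.2  90.1] [17.9 17.6] 82.0
rack_jaw 0.83 [346. 181.] 16150 ztop 57.1 top rect [570.7 103.4] [168.4  48.5] 76.6
```

```bash
python3 -m creep '[[-1.5,8,0,0,0,0,10],[0,0,0,0,0,0,10]]';python3 -m creep '[[-1.5,8,0,0,0,0,10],[0,0,0,0,0,0,10]]';python3 -m creep '[[-2,8,0,0,0,0,10],[0,0,0,0,0,0,10]]'
```

```text
clock: 19.68
tool_pos: [570.2, 96.8, 99.7]
tcp_rot: [3.138, -0.004, 0.686]
ft_force: [16.6, -2.6, -0.2]
grip_width: 0.193
clock: 19.92
tool_pos: [568.8, 103.5, 99.8]
tcp_rot: [3.137, -0.002, 0.685]
ft_force: [17.5, -8.6, 3.9]
grip_width: 0.195
clock: 20.18
tool_pos: [566.8, 110.1, 99.7]
tcp_rot: [3.135, -0.0, 0.684]
ft_force: [18.4, -15.5, 7.3]
grip_width: 0.196
```

```bash
python3 -m creep '[[-1,-3,0,0,0,0,45],[0,0,0,0,0,0,45],[0,0,0,0,0,0,45],[0,0,50,0,0,0,45],[0,0,50,0,0,0,30],[5,-20,25,0,0,-1.3,25],[5,-20,5,0,0,-1.3,25],[5,-20,0,0,0,-1.3,25],[5,-20,0,0,0,-1.3,25],[5,-20,0,0,0,-1.3,25]]' ; python3 -m creep '[[5,-20,0,0,0,-1.3,25],[5,-20,0,0,0,-1.3,25],[5,-20,0,0,0,-1.3,25],[5,-20,0,0,0,-1.3,25],[5,-20,0,0,0,-1.3,25],[3,-20,0,0,0,-1.3,25],[0,-20,0,0,0,-1.3,25],[0,-20,0,0,0,-0.9,25],[0,-6,0,0,0,0,25],[0,0,0,0,0,0,25]]'; python3 -m creep '[[0,0,0,0,0,0,25]]'
cat > car.py <<'E'
from h import *
s=st(); p=env.get_image("wrist"); save(p,"car_%d.png"%(s["clock"]*100),s=1.4)
for d in env.trace(p,"carrier1")[:6]:
    w=world(p,d["mask"])
    if len(w)<50: continue
    zt=np.percentile(w[:,2],97); t=w[w[:,2]>zt-5]
    rc=cv2.minAreaRect(t[:,:2].astype(np.float32)); 
    print(round(d["score"],2),np.round(d["uv"]),len(t),"ztop",round(zt,1),np.round(rc[0],1),np.round(rc[1],1),round(rc[2],1))
E
python3 car.py
python3 - <<'E'
from h import *
p=env.get_image("top"); w=world(p,np.ones((420,560),bool))
a=np.radians(-4.5); e=np.array([np.cos(a),np.sin(a)]); f=np.array([-e[1],e[0]])
d=w[:,:2]-[520,92.6]; x=d@e; y=d@f; z=w[:,2]
m=np.min([abs(y-k) for k in (-76,-38,0,38,76)],axis=0)<4
m&=abs(y)<90
print([(i,round(float(np.percentile(z[m&(x>=i)&(x<i+3)],60)))) for i in range(36,180,3) if (m&(x>=i)&(x<i+3)).sum()>2])
E
```

```text
clock: 21.42
tool_pos: [587.5, 10.0, 229.0]
tcp_rot: [3.141, 0.002, -0.226]
ft_force: [0.4, 0.0, 0.1]
grip_width: 0.296
clock: 22.68
tool_pos: [615.5, -154.7, 229.0]
tcp_rot: [3.141, 0.001, -1.614]
ft_force: [-0.6, 1.1, 0.0]
grip_width: 0.294
clock: 22.8
tool_pos: [615.7, -154.1, 229.2]
tcp_rot: [3.141, 0.001, -1.614]
ft_force: [-0.6, 0.4, -0.7]
grip_width: 0.295
t 22.8 pos [ 615.7 -154.1  229.2] rpy [ 3.141e+00  1.000e-03 -1.614e+00] F [-0.6  0.4 -0.7] g 0.295 q [ 0.17  0.81  0.06  1.24 -0.05  1.09 -1.38]
0.68 [332. 182.] 1440 ztop 95.0 [ 621.1 -196.7] [10.3 79.8] 87.5
0.62 [285. 190.] 1341 ztop 95.2 [ 617.4 -158.9] [ 9.5 79. ] 87.5
0.59 [376. 183.] 1493 ztop 95.0 [ 617.  -234.3] [10.8 80. ] 87.4
[(36, 40), (39, 77), (42, 58), (45, 59), (48, 59), (51, 139), (54, 136), (57, 33), (60, 54), (63, 54), (66, 55), (69, 57), (72, 56), (75, 56), (81, 12), (84, 12), (87, 12), (90, 11), (93, 13), (96, 13), (99, 13), (102, 11), (105, 12), (108, 13), (111, 13), (114, 12), (117, 12), (120, 12), (123, 13), (126, 11), (129, 11), (132, 12), (135, 13), (138, 11), (141, 21), (144, 53), (147, 56), (150, 57), (153, 54), (156, 51), (159, 53), (162, 60), (165, 62), (168, 62), (171, 62), (174, 62)]
```

```bash
python3 -m creep '[[1,-4.2,-50,0,0,0,25],[0,0,-50,0,0,0,25],[0,0,-45,0,0,0,25],[0,0,-24,0,0,0,25],[0,0,0,0,0,0,25],[0,0,0,0,0,0,25]]'; python3 -m creep '[[0,0,0,0,0,0,5],[0,0,0,0,0,0,5],[0,0,0,0,0,0,5],[0,0,0,0,0,0,5]]'
```

```text
clock: 23.7
tool_pos: [617.2, -159.1, 61.5]
tcp_rot: [-3.14, -0.0, -1.616]
ft_force: [0.3, 0.5, 0.9]
grip_width: 0.29
clock: 24.2
tool_pos: [617.2, -159.3, 61.7]
tcp_rot: [-3.14, -0.0, -1.616]
ft_force: [-0.5, -0.1, 7.2]
grip_width: 0.108
```

```bash
python3 -m creep '[[0,0,55,0,0,0,5],[0,0,55,0,0,0,5],[2.9,50,0,0,0,-0.04,5],[2.9,50,0,0,0,-0.04,5],[2.9,50,0,0,0,-0.04,5],[2.9,50,0,0,0,-0.04,5],[2.8,50,0,0,0,-0.04,5],[2.8,50,0,0,0,-0.04,5],[0,0,0,0,0,0,5],[0,0,0,0,0,0,5]]'; python3 -m creep '[[0,0,0,0,0,0,5]]'; python3 car.py; ls -t pics | head -1
python3 - <<'E'
from h import *
p=env.get_image("wrist"); np.savez("w3.npz",**{k:p[k] for k in ["color","depth","fx","fy","cx","cy","R","t"]})
w=world(p,np.ones((420,560),bool))
a=np.radians(-4.5); e=np.array([np.cos(a),np.sin(a)]); f=np.array([-e[1],e[0]])
d=w[:,:2]-[520,92.6]; x=d@e; y=d@f; z=w[:,2]
m=(z>53)&(z<59.8)&(x>140)&(x<158)
h,ed=np.histogram(y[m],bins=np.arange(-100,101,4)); print(list(zip(ed[:-1].astype(int).tolist(),h.tolist())))
E
```

```text
clock: 25.45
tool_pos: [633.9, 140.3, 170.8]
tcp_rot: [-3.141, -0.0, -1.65]
ft_force: [0.3, -0.2, -1.2]
grip_width: 0.109
clock: 25.58
tool_pos: [634.0, 139.7, 170.7]
tcp_rot: [-3.141, -0.0, -1.651]
ft_force: [-0.3, -0.1, -1.0]
grip_width: 0.109
t 25.575 pos [634.  139.7 170.7] rpy [-3.141 -0.    -1.651] F [-0.3 -0.1 -1. ] g 0.109 q [-0.32  0.9   0.12  1.26 -0.11  0.99 -1.83]
0.65 [278. 266.] 5541 ztop 204.0 [642.  138.5] [10.  64.7] 85.3
car_2557.png
[(-100, 0), (-96, 0), (-92, 0), (-88, 0), (-84, 8), (-80, 46), (-76, 129), (-72, 31), (-68, 0), (-64, 0), (-60, 0), (-56, 0), (-52, 0), (-48, 0), (-44, 37), (-40, 85), (-36, 82), (-32, 2), (-28, 0), (-24, 0), (-20, 0), (-16, 0), (-12, 0), (-8, 6), (-4, 68), (0, 104), (4, 25), (8, 0), (12, 0), (16, 0), (20, 0), (24, 0), (28, 0), (32, 48), (36, 90), (40, 64), (44, 1), (48, 0), (52, 0), (56, 0), (60, 0), (64, 0), (68, 9), (72, 102), (76, 77), (80, 24), (84, 0), (88, 0), (92, 0), (96, 0)]
```

```bash
python3 -m creep '[[0,1.7,-45,0,0,0,5],[0,0,-12,0,0,0,5],[0,0,0,0,0,0,5],[0,0,0,0,0,0,5]]'; python3 -m creep '[[0,0,-10,0,0,0,5],[0,0,-10,0,0,0,5],[0,0,0,0,0,0,5]]';  python3 -m creep '[[0,0,-10,0,0,0,5],[0,0,0,0,0,0,5]]'
```

```text
clock: 26.22
tool_pos: [634.5, 142.6, 114.7]
tcp_rot: [-3.14, 0.001, -1.65]
ft_force: [0.3, 0.5, -1.0]
grip_width: 0.104
clock: 26.6
tool_pos: [633.4, 142.5, 92.3]
tcp_rot: [3.14, -0.0, -1.65]
ft_force: [-0.3, -0.6, -0.8]
grip_width: 0.11
clock: 26.85
tool_pos: [633.4, 142.6, 82.4]
tcp_rot: [3.14, -0.0, -1.65]
ft_force: [0.2, -0.4, -1.1]
grip_width: 0.108
```

```bash
python3 -m creep '[[0,0,-10,0,0,0,5],[0,0,-6,0,0,0,5],[0,0,0,0,0,0,5]]'; python3 -m creep '[[0,0,-3,0,0,0,5],[0,0,0,0,0,0,5]]'; python3 -m creep '[[0,0,-1.5,0,0,0,5],[0,0,0,0,0,0,5]]'
```

```text
clock: 27.22
tool_pos: [633.5, 142.5, 66.6]
tcp_rot: [3.141, -0.0, -1.65]
ft_force: [-0.5, 0.1, -1.9]
grip_width: 0.108
clock: 27.48
tool_pos: [633.8, 142.6, 64.2]
tcp_rot: [3.142, 0.0, -1.65]
ft_force: [-0.2, -0.7, -2.3]
grip_width: 0.11
clock: 27.72
tool_pos: [633.9, 142.6, 63.7]
tcp_rot: [-3.141, 0.0, -1.65]
ft_force: [-4.8, -1.7, 12.3]
grip_width: 0.103
```

```bash
python3 -m creep '[[0,0,-1.5,0,0,0,5],[0,0,0,0,0,0,5],[0,0,0,0,0,0,25],[0,0,0,0,0,0,25],[0,0,0,0,0,0,25],[0,0,45,0,0,0,25],[0,0,25,0,0,0,25]]'; python3 -m creep '[[-1.8,-48.5,0,0,0,0.034,25],[-1.8,-48.5,0,0,0,0.034,25],[-1.8,-48.5,0,0,0,0.034,25],[-1.8,-48.5,0,0,0,0.034,25],[-1.8,-48.5,0,0,0,0.034,25],[-1.8,-48.5,0,0,0,0.034,25],[-1.9,-48.5,0,0,0,0.034,25],[0,0,0,0,0,0,25],[0,0,0,0,0,0,25],[0,0,0,0,0,0,25]]'; python3 car.py
```

```text
clock: 28.6
tool_pos: [634.2, 142.7, 133.0]
tcp_rot: [-3.14, 0.001, -1.65]
ft_force: [-0.3, -0.1, -0.6]
grip_width: 0.291
clock: 29.85
tool_pos: [621.4, -195.5, 131.3]
tcp_rot: [-3.142, 0.001, -1.615]
ft_force: [1.3, 0.7, -0.7]
grip_width: 0.297
t 29.85 pos [ 621.4 -195.5  131.3] rpy [-3.142e+00  1.000e-03 -1.615e+00] F [ 1.3  0.7 -0.7] g 0.297 q [ 0.24  0.94  0.03  1.29 -0.04  0.91 -1.33]
0.71 [348. 214.] 2375 ztop 95.0 [ 624.6 -230.8] [18.  65.6] 87.5
0.65 [280. 232.] 2928 ztop 95.1 [ 621.  -196.7] [10.  80.5] 87.3
0.55 [415. 225.] 3088 ztop 94.9 [ 620.7 -258. ] [39.4 74.4] 88.4
```

```bash
python3 -m creep '[[0,-1.4,-40,0,0,0,25],[0,0,-30,0,0,0,25],[0,0,0,0,0,0,25],[0,0,0,0,0,0,5],[0,0,0,0,0,0,5],[0,0,0,0,0,0,5],[0,0,0,0,0,0,5]]';  python3 -m creep '[[0,0,55,0,0,0,5],[0,0,55,0,0,0,5],[1.7,50.2,0,0,0,-0.04,5],[1.7,50.2,0,0,0,-0.04,5],[1.7,50.2,0,0,0,-0.04,5],[1.7,50.2,0,0,0,-0.04,5],[1.7,50.2,0,0,0,-0.04,5],[1.7,50.2,0,0,0,-0.04,5],[0,0,0,0,0,0,5],[0,0,0,0,0,0,5]]'; python3 -m creep '[[0,0,0,0,0,0,5],[0,0,0,0,0,0,5]]'; python3 car.py
```

```text
clock: 30.82
tool_pos: [621.7, -198.2, 62.4]
tcp_rot: [-3.14, 0.0, -1.617]
ft_force: [-0.1, 3.1, 8.0]
grip_width: 0.106
clock: 32.08
tool_pos: [631.4, 102.2, 171.6]
tcp_rot: [-3.141, -0.001, -1.651]
ft_force: [-0.1, -1.6, -1.5]
grip_width: 0.105
clock: 32.33
tool_pos: [631.4, 102.0, 171.4]
tcp_rot: [-3.141, -0.0, -1.651]
ft_force: [-0.5, 0.1, -2.0]
grip_width: 0.104
t 32.325 pos [631.4 102.  171.4] rpy [-3.141 -0.    -1.651] F [-0.5  0.1 -2. ] g 0.104 q [-0.25  0.88  0.1   1.3  -0.1   0.96 -1.79]
0.95 [277. 269.] 5328 ztop 204.0 [639.  100.9] [10.  64.3] 85.3
0.84 [219. 209.] 2185 ztop 97.0 [634.2 142.1] [10.4 79.7] 85.6
```

```bash
python3 -m creep '[[0,2,-45,0,0,0,5],[0,0,-12,0,0,0,5],[0,0,0,0,0,0,5],[0,0,0,0,0,0,5]]'; python3 -m creep '[[0,0,-10,0,0,0,5],[0,0,-10,0,0,0,5],[0,0,0,0,0,0,5]]';  python3 -m creep '[[0,0,-10,0,0,0,5],[0,0,-8,0,0,0,5],[0,0,0,0,0,0,5]]'; python3 -m creep '[[0,0,-7,0,0,0,5],[0,0,0,0,0,0,5]]'; python3 -m creep '[[0,0,-4,0,0,0,5],[0,0,0,0,0,0,5]]'
```

```text
clock: 32.92
tool_pos: [632.0, 104.9, 115.6]
tcp_rot: [-3.14, 0.0, -1.65]
ft_force: [-0.6, 0.5, -1.7]
grip_width: 0.107
clock: 33.3
tool_pos: [630.8, 104.7, 93.3]
tcp_rot: [3.14, -0.0, -1.65]
ft_force: [-0.1, -1.5, -1.3]
grip_width: 0.109
clock: 33.67
tool_pos: [630.9, 104.8, 75.5]
tcp_rot: [3.14, -0.0, -1.65]
ft_force: [-0.2, -2.0, -2.9]
grip_width: 0.108
clock: 33.92
tool_pos: [631.1, 104.8, 68.8]
tcp_rot: [3.141, -0.0, -1.65]
ft_force: [0.8, -1.3, -2.9]
grip_width: 0.108
clock: 34.17
tool_pos: [631.2, 104.8, 65.0]
tcp_rot: [3.141, -0.0, -1.65]
ft_force: [-0.4, -2.3, -3.3]
grip_width: 0.108
```

```bash
python3 -m creep '[[0,0,-3,0,0,0,5],[0,0,0,0,0,0,5]]'; python3 -m creep '[[0,0,0,0,0,0,25],[0,0,0,0,0,0,25],[0,0,0,0,0,0,25],[0,0,45,0,0,0,25],[0,0,25,0,0,0,25]]'; python3 -m creep '[[-2,-48.6,0,0,0,0.034,25],[-2,-48.6,0,0,0,0.034,25],[-2,-48.6,0,0,0,0.034,25],[-2,-48.6,0,0,0,0.034,25],[-2,-48.6,0,0,0,0.034,25],[-2,-48.6,0,0,0,0.034,25],[-2,-48.6,0,0,0,0.034,25],[0,0,0,0,0,0,25],[0,0,0,0,0,0,25],[0,0,0,0,0,0,25]]'; python3 car.py
```

```text
clock: 34.42
tool_pos: [631.6, 105.0, 64.2]
tcp_rot: [-3.14, 0.001, -1.65]
ft_force: [-11.6, -3.9, 31.6]
grip_width: 0.107
clock: 35.05
tool_pos: [631.7, 105.0, 134.0]
tcp_rot: [-3.14, 0.001, -1.65]
ft_force: [0.2, 0.0, 0.1]
grip_width: 0.299
clock: 36.3
tool_pos: [617.6, -234.0, 132.3]
tcp_rot: [-3.142, 0.001, -1.616]
ft_force: [-0.3, 0.4, -0.5]
grip_width: 0.291
t 36.3 pos [ 617.6 -234.   132.3] rpy [-3.142e+00  1.000e-03 -1.616e+00] F [-0.3  0.4 -0.5] g 0.291 q [ 0.31  0.96  0.02  1.25 -0.02  0.94 -1.29]
0.92 [280. 228.] 2841 ztop 95.1 [ 617.3 -234.6] [ 9.8 79.9] 87.1
0.59 [347. 212.] 2480 ztop 95.0 [ 622.6 -265.7] [23.9 70.3] 87.2
```

```bash
python3 -m creep '[[0,-0.7,-40,0,0,0,25],[0,0,-31,0,0,0,25],[0,0,0,0,0,0,25],[0,0,0,0,0,0,5],[0,0,0,0,0,0,5],[0,0,0,0,0,0,5],[0,0,0,0,0,0,5]]';  python3 -m creep '[[0,0,55,0,0,0,5],[0,0,55,0,0,0,5],[1.8,50.5,0,0,0,-0.04,5],[1.8,50.5,0,0,0,-0.04,5],[1.8,50.5,0,0,0,-0.04,5],[1.8,50.5,0,0,0,-0.04,5],[1.8,50.5,0,0,0,-0.04,5],[1.8,50.5,0,0,0,-0.04,5],[0,0,0,0,0,0,5],[0,0,0,0,0,0,5]]'; python3 -m creep '[[0,0,0,0,0,0,5],[0,0,0,0,0,0,5]]'; python3 car.py
```

```text
clock: 37.28
tool_pos: [617.9, -236.0, 62.5]
tcp_rot: [-3.14, -0.0, -1.617]
ft_force: [-0.8, 1.9, 8.4]
grip_width: 0.104
clock: 38.52
tool_pos: [628.2, 66.3, 171.6]
tcp_rot: [-3.141, -0.001, -1.651]
ft_force: [-0.5, -0.7, -0.4]
grip_width: 0.109
clock: 38.78
tool_pos: [628.2, 66.1, 171.4]
tcp_rot: [-3.141, -0.0, -1.652]
ft_force: [-0.4, 0.3, -2.7]
grip_width: 0.11
t 38.775 pos [628.2  66.1 171.4] rpy [-3.141 -0.    -1.652] F [-0.4  0.3 -2.7] g 0.11 q [-0.19  0.87  0.08  1.34 -0.08  0.94 -1.74]
0.97 [278. 270.] 5405 ztop 203.9 [635.1  65. ] [10.  64.9] 85.3
0.74 [165. 206.] 2297 ztop 96.9 [634.2 141.9] [10.5 79.8] 85.4
0.73 [222. 208.] 2188 ztop 97.0 [631.  104.2] [10.5 79.6] 85.4
0.34 [424.  13.] 1363 ztop 34.1 [748.6 -53. ] [47.7 15.5] 84.8
```

```bash
python3 -m creep '[[0,0.2,-45,0,0,0,5],[0,0,-12,0,0,0,5],[0,0,0,0,0,0,5],[0,0,0,0,0,0,5]]'; python3 -m creep '[[0,0,-10,0,0,0,5],[0,0,-10,0,0,0,5],[0,0,0,0,0,0,5]]';  python3 -m creep '[[0,0,-10,0,0,0,5],[0,0,-8,0,0,0,5],[0,0,0,0,0,0,5]]'; python3 -m creep '[[0,0,-7,0,0,0,5],[0,0,0,0,0,0,5]]'; python3 -m creep '[[0,0,-4,0,0,0,5],[0,0,-3,0,0,0,5],[0,0,0,0,0,0,5]]'
```

```text
clock: 39.38
tool_pos: [628.7, 67.2, 115.6]
tcp_rot: [-3.14, 0.0, -1.651]
ft_force: [0.8, -0.1, -0.8]
grip_width: 0.109
clock: 39.75
tool_pos: [627.7, 66.9, 93.3]
tcp_rot: [3.14, -0.0, -1.651]
ft_force: [-0.7, -1.9, -1.8]
grip_width: 0.108
clock: 40.12
tool_pos: [627.7, 67.0, 75.4]
tcp_rot: [3.14, -0.0, -1.651]
ft_force: [-0.9, -3.7, -2.6]
grip_width: 0.107
clock: 40.38
tool_pos: [627.9, 67.1, 68.8]
tcp_rot: [3.141, -0.0, -1.651]
ft_force: [-0.1, -4.3, -2.9]
grip_width: 0.11
clock: 40.75
tool_pos: [628.5, 67.2, 64.3]
tcp_rot: [-3.14, 0.0, -1.651]
ft_force: [-11.2, -5.8, 34.7]
grip_width: 0.105
```

```bash
python3 -m creep '[[0,0,0,0,0,0,25],[0,0,0,0,0,0,25],[0,0,0,0,0,0,25],[0,0,45,0,0,0,25],[0,0,25,0,0,0,25]]'; python3 -m creep '[[-1.6,-48.6,0,0,0,0.034,25],[-1.6,-48.6,0,0,0,0.034,25],[-1.6,-48.6,0,0,0,0.034,25],[-1.6,-48.6,0,0,0,0.034,25],[-1.6,-48.6,0,0,0,0.034,25],[-1.6,-48.6,0,0,0,0.034,25],[-1.6,-48.6,0,0,0,0.034,25],[0,0,0,0,0,0,25],[0,0,0,0,0,0,25],[0,0,0,0,0,0,25]]'; python3 car.py
```

```text
clock: 41.38
tool_pos: [628.5, 67.3, 133.9]
tcp_rot: [-3.14, 0.001, -1.651]
ft_force: [0.5, -0.2, -0.3]
grip_width: 0.291
clock: 42.62
tool_pos: [617.3, -271.7, 132.3]
tcp_rot: [-3.142, 0.001, -1.616]
ft_force: [1.0, 0.8, -0.7]
grip_width: 0.294
t 42.625 pos [ 617.3 -271.7  132.3] rpy [-3.142e+00  1.000e-03 -1.616e+00] F [ 1.   0.8 -0.7] g 0.294 q [ 0.37  0.98 -0.    1.18 -0.    0.98 -1.25]
0.7 [281. 229.] 2944 ztop 95.1 [ 617.3 -272.3] [10.  80.2] 87.4
```

```bash
python3 -m creep '[[0,-0.7,-40,0,0,0,25],[0,0,-31,0,0,0,25],[0,0,0,0,0,0,25],[0,0,0,0,0,0,5],[0,0,0,0,0,0,5],[0,0,0,0,0,0,5],[0,0,0,0,0,0,5]]';  python3 -m creep '[[0,0,55,0,0,0,5],[0,0,55,0,0,0,5],[1.3,50.3,0,0,0,-0.04,5],[1.3,50.3,0,0,0,-0.04,5],[1.3,50.3,0,0,0,-0.04,5],[1.3,50.3,0,0,0,-0.04,5],[1.3,50.3,0,0,0,-0.04,5],[1.3,50.3,0,0,0,-0.04,5],[0,0,0,0,0,0,5],[0,0,0,0,0,0,5]]'; python3 -m creep '[[0,0,0,0,0,0,5],[0,0,0,0,0,0,5]]'; python3 car.py
```

```text
clock: 43.6
tool_pos: [617.5, -273.8, 62.5]
tcp_rot: [-3.14, -0.0, -1.617]
ft_force: [-1.6, 0.8, 7.4]
grip_width: 0.106
clock: 44.85
tool_pos: [624.8, 27.5, 171.6]
tcp_rot: [-3.141, -0.0, -1.651]
ft_force: [-0.6, -0.0, -0.9]
grip_width: 0.105
clock: 45.1
tool_pos: [624.8, 27.2, 171.4]
tcp_rot: [-3.141, -0.0, -1.652]
ft_force: [-0.5, 0.7, -0.7]
grip_width: 0.107
t 45.1 pos [624.8  27.2 171.4] rpy [-3.141 -0.    -1.652] F [-0.5  0.7 -0.7] g 0.107 q [-0.12  0.86  0.06  1.36 -0.06  0.92 -1.7 ]
0.89 [162. 206.] 2321 ztop 96.8 [630.7 104. ] [10.7 80.1] 85.6
0.83 [106. 206.] 2440 ztop 96.7 [632.8 127.9] [39.4 80.5] 85.8
0.77 [220. 208.] 2209 ztop 96.9 [627.6  66.2] [10.3 79.6] 85.3
0.68 [281. 269.] 5560 ztop 203.9 [632.3  26.1] [10.  65.4] 85.4
```

```bash
python3 -m creep '[[0,0.5,-45,0,0,0,5],[0,0,-12,0,0,0,5],[0,0,0,0,0,0,5],[0,0,0,0,0,0,5]]'; python3 -m creep '[[0,0,-10,0,0,0,5],[0,0,-10,0,0,0,5],[0,0,0,0,0,0,5]]';  python3 -m creep '[[0,0,-10,0,0,0,5],[0,0,-8,0,0,0,5],[0,0,0,0,0,0,5]]'; python3 -m creep '[[0,0,-7,0,0,0,5],[0,0,0,0,0,0,5]]'; python3 -m creep '[[0,0,-4,0,0,0,5],[0,0,-3,0,0,0,5],[0,0,0,0,0,0,5]]'
```

```text
clock: 45.7
tool_pos: [625.3, 28.5, 115.6]
tcp_rot: [-3.14, 0.0, -1.651]
ft_force: [-0.3, 0.3, -2.0]
grip_width: 0.11
clock: 46.08
tool_pos: [624.3, 28.6, 93.3]
tcp_rot: [3.14, -0.0, -1.651]
ft_force: [-1.0, 0.5, -1.6]
grip_width: 0.107
clock: 46.45
tool_pos: [624.4, 28.6, 75.5]
tcp_rot: [3.14, -0.0, -1.651]
ft_force: [-1.5, -0.2, -1.2]
grip_width: 0.107
clock: 46.7
tool_pos: [624.5, 28.6, 68.8]
tcp_rot: [3.141, 0.0, -1.651]
ft_force: [0.3, -0.7, -0.8]
grip_width: 0.105
clock: 47.08
tool_pos: [624.9, 28.6, 64.4]
tcp_rot: [-3.14, 0.0, -1.651]
ft_force: [-13.0, 0.3, 38.0]
grip_width: 0.106
```

```bash
python3 -m creep '[[0,0,0,0,0,0,25],[0,0,0,0,0,0,25],[0,0,0,0,0,0,25],[0,0,50,0,0,0,25],[0,0,50,0,0,0,45],[-20,27,50,0,0,0,45],[-20,27,0,0,0,0,45],[-20,27,0,0,0,0,45],[0,0,0,0,0,0,45],[0,0,0,0,0,0,45]]'; python3 look.py crank_handle carrier1 carrier2
```

```text
clock: 48.32
tool_pos: [565.1, 109.0, 212.2]
tcp_rot: [-3.141, -0.0, -1.651]
ft_force: [-0.5, 0.0, 0.2]
grip_width: 0.527
t 48.325 pos [565.1 109.  212.2] rpy [-3.141 -0.    -1.651] F [-0.5  0.   0.2] g 0.527 q [-0.29  0.73  0.08  1.51 -0.07  0.9  -1.84]
crank_handle 0.59 [308. 247.] 4340 ztop 138.8 top rect [570.5  88.5] [16.8 17.1] 87.0
carrier1 0.95 [384. 108.] 4479 ztop 96.7 top rect [624.4  28.3] [10.9 79.2] 85.7
carrier1 0.8 [224. 105.] 3281 ztop 96.9 top rect [634.2 142.1] [10.3 79.2] 85.5
carrier1 0.72 [276. 103.] 1857 ztop 97.1 top rect [631.2 104.3] [ 9.8 79.3] 85.6
carrier2 0.95 [384. 108.] 4479 ztop 96.7 top rect [624.4  28.3] [10.9 79.2] 85.7
carrier2 0.8 [224. 105.] 3281 ztop 96.9 top rect [634.2 142.1] [10.3 79.2] 85.5
carrier2 0.72 [276. 103.] 1857 ztop 97.1 top rect [631.2 104.3] [ 9.8 79.3] 85.6
```

View pics/l_4832.png

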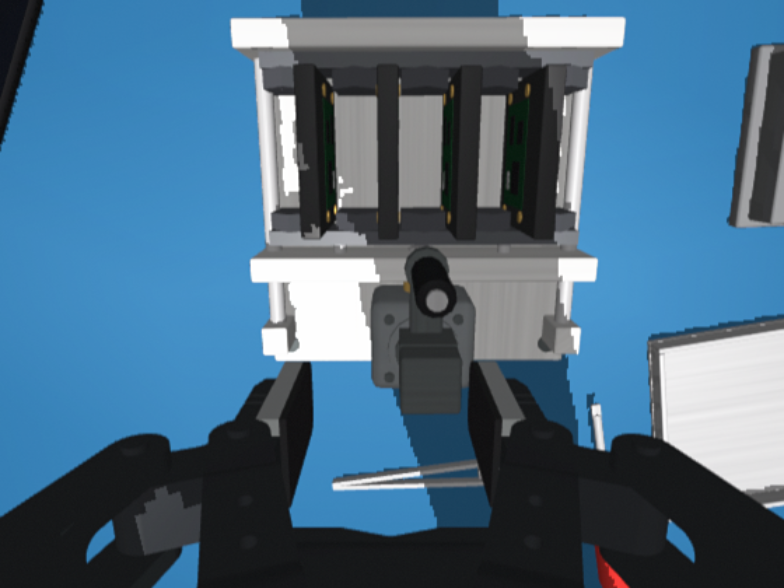

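```bash
python3 -m creep '[[5.2,-20.3,0,0,0,0,45],[0,0,-40,0,0,0,45],[0,0,-40,0,0,0,45],[0,0,-26,0,0,0,45],[0,0,0,0,0,0,45],[0,0,0,0,0,0,10],[0,0,0,0,0,0,10],[0,0,0,0,0,0,10],[0,0,0,0,0,0,10],[0,0,0,0,0,0,10]]'; python3 -m creep '[[-3.78,-15.18,0,0,0,0,10],[-8.29,-13.26,0,0,0,0,10],[0,0,0,0,0,0,10],[0,0,0,0,0,0,10]]'
```

```text
clock: 49.78
tool_pos: [570.8, 89.3, 107.3]
tcp_rot: [-3.139, 0.001, -1.651]
ft_force: [2.3, -0.6, 7.0]
grip_width: 0.188
clock: 50.28
tool_pos: [558.4, 60.5, 107.2]
tcp_rot: [-3.14, 0.0, -1.651]
ft_force: [0.2, -2.9, 8.5]
grip_width: 0.194
```

```bash
python3 -m creep '[[-11.98,-10.05,0,0,0,0,10],[-14.50,-5.86,0,0,0,0,10],[-15.60,-1.09,0,0,0,0,10],[-15.18,3.78,0,0,0,0,10],[-13.26,8.29,0,0,0,0,10],[-10.05,11.98,0,0,0,0,10],[-5.86,14.50,0,0,0,0,10],[-1.09,15.60,0,0,0,0,10]]'; python3 -m creep '[[3.78,15.18,0,0,0,0,10],[8.29,13.26,0,0,0,0,10],[11.98,10.05,0,0,0,0,10],[14.50,5.86,0,0,0,0,10],[15.60,1.09,0,0,0,0,10],[15.18,-3.78,0,0,0,0,10],[13.26,-8.29,0,0,0,0,10],[10.05,-11.98,0,0,0,0,10],[5.86,-14.50,0,0,0,0,10],[1.09,-15.60,0,0,0,0,10]]'; python3 -m creep '[[-3.78,-15.18,0,0,0,0,10],[-8.29,-13.26,0,0,0,0,10],[-11.98,-10.05,0,0,0,0,10],[-14.50,-5.86,0,0,0,0,10],[-15.60,-1.09,0,0,0,0,10],[-15.18,3.78,0,0,0,0,10],[-13.26,8.29,0,0,0,0,10],[-10.05,11.98,0,0,0,0,10],[-5.86,14.50,0,0,0,0,10],[-1.09,15.60,0,0,0,0,10]]'
```

```text
clock: 51.28
tool_pos: [469.9, 97.6, 107.1]
tcp_rot: [3.142, -0.001, -1.652]
ft_force: [-0.7, -5.3, 11.0]
grip_width: 0.189
clock: 52.52
tool_pos: [570.6, 89.9, 107.2]
tcp_rot: [-3.14, 0.002, -1.65]
ft_force: [-2.8, 5.3, 6.0]
grip_width: 0.192
clock: 53.78
tool_pos: [469.9, 97.6, 107.1]
tcp_rot: [3.141, -0.001, -1.652]
ft_force: [-0.7, -5.9, 10.4]
grip_width: 0.189
```

```bash
python3 -m creep '[[3.78,15.18,0,0,0,0,10],[8.29,13.26,0,0,0,0,10],[11.98,10.05,0,0,0,0,10],[14.50,5.86,0,0,0,0,10],[15.60,1.09,0,0,0,0,10],[15.18,-3.78,0,0,0,0,10],[13.26,-8.29,0,0,0,0,10],[10.05,-11.98,0,0,0,0,10],[5.86,-14.50,0,0,0,0,10],[1.09,-15.60,0,0,0,0,10]]'; python3 -m creep '[[-3.78,-15.18,0,0,0,0,10],[-8.29,-13.26,0,0,0,0,10],[-11.98,-10.05,0,0,0,0,10],[-14.50,-5.86,0,0,0,0,10],[-15.60,-1.09,0,0,0,0,10],[-15.18,3.78,0,0,0,0,10],[-13.26,8.29,0,0,0,0,10]]'; python3 -m creep '[[-10.05,11.98,0,0,0,0,10],[-5.86,14.50,0,0,0,0,10]]'; python3 -m creep '[[-1.09,15.60,0,0,0,0,10],[0,0,0,0,0,0,10]]'; python3 look.py crank_handle carrier1
```

```text
clock: 55.02
tool_pos: [570.6, 90.0, 107.2]
tcp_rot: [-3.14, 0.002, -1.65]
ft_force: [-2.4, 5.6, 6.3]
grip_width: 0.19
clock: 55.9
tool_pos: [487.7, 54.9, 107.3]
tcp_rot: [-3.139, -0.001, -1.652]
ft_force: [3.9, -3.2, 8.6]
grip_width: 0.19
clock: 56.15
tool_pos: [471.1, 81.7, 107.1]
tcp_rot: [-3.141, -0.001, -1.652]
ft_force: [1.1, -5.3, 9.2]
grip_width: 0.189
clock: 56.4
tool_pos: [470.2, 99.1, 107.1]
tcp_rot: [-3.141, 0.001, -1.649]
ft_force: [-4.7, 2.2, 13.1]
grip_width: 0.193
t 56.4 pos [470.2  99.1 107.1] rpy [-3.141e+00  1.000e-03 -1.649e+00] F [-4.7  2.2 13.1] g 0.193 q [-0.31  0.78  0.07  1.96 -0.12  0.4  -1.8 ]
carrier1 0.61 [284.  78.] 60777 ztop 60.6 top rect [537.2  91.4] [198.3  89.8] 85.5
```

```bash
python3 -m creep '[[0,-0.7,0,0,0,0,45],[0,0,0,0,0,0,45],[0,0,0,0,0,0,45],[0,0,60,0,0,0,45],[25,-2,60,0,0,0,45],[50,-2,40,0,0,0,45],[0,0,0,0,0,0,45],[0,0,0,0,0,0,45]]'; python3 look.py crank crank_handle carrier1
python3 - <<'E'
from h import *
p=env.get_image("wrist"); save(p,"w4.png",s=1.4); w=world(p,np.ones((420,560),bool))
a=np.radians(-4.5); e=np.array([np.cos(a),np.sin(a)]); f=np.array([-e[1],e[0]])
def prof(p):
    w=world(p,np.ones((420,560),bool)); d=w[:,:2]-[520,92.6]; x=d@e; y=d@f; z=w[:,2]
    m=np.min([abs(y-k) for k in (-76,-38,38,76)],axis=0)<3.5
    g=[(i,round(float(np.percentile(z[m&(x>=i)&(x<i+2)],70)))) for i in list(range(40,92,2))+list(range(140,178,2)) if (m&(x>=i)&(x<i+2)).sum()>3]
    print(g)
    for lo,hi,zz in [(66,100,(54.5,60)),(45,68,(55,60.5))]:
        s=m&(x>lo)&(x<hi)&(z>zz[0])&(z<zz[1]); print("pct",lo,np.percentile(x[s],[2,50,98]) if s.sum() else None)
prof(p); prof(dict(np.load("w2.npz"))); prof(dict(np.load("w3.npz")))
E
```

```text
clock: 57.55
tool_pos: [541.4, 93.5, 261.3]
tcp_rot: [3.14, -0.0, -1.651]
ft_force: [0.4, -0.0, -0.4]
grip_width: 0.528
t 57.55 pos [541.4  93.5 261.3] rpy [ 3.14  -0.    -1.651] F [ 0.4 -0.  -0.4] g 0.528 q [-0.29  0.64  0.12  1.53 -0.09  0.98 -1.8 ]
crank 0.64 [281. 236.] 3186 ztop 138.1 top rect [470.3  97.8] [16.3 17.3] 84.9
crank_handle 0.7 [282. 235.] 3061 ztop 138.3 top rect [470.3  97.8] [16.3 17.3] 85.2
carrier1 0.86 [350.  72.] 2811 ztop 96.8 top rect [630.1  27.9] [10.5 78.8] 85.4
carrier1 0.8 [213.  69.] 2728 ztop 96.8 top rect [638.4 141.6] [10.4 78.8] 85.4
carrier1 0.62 [303.  66.] 1726 ztop 97.1 top rect [632.7  66. ] [ 9.9 79.4] 85.5
[(40, 11), (42, 11), (48, 56), (50, 57), (52, 57), (54, 57), (56, 57), (58, 57), (60, 57), (62, 41), (66, 53), (68, 53), (70, 53), (72, 53), (74, 56), (76, 57), (78, 57), (80, 57), (82, 57), (84, 54), (86, 11), (88, 11), (90, 11), (140, 11), (142, 11), (144, 51), (146, 57), (148, 57), (150, 56), (152, 56), (154, 55), (156, 52), (158, 51), (160, 51), (162, 60), (164, 61), (166, 61), (168, 61), (170, 61), (172, 61), (174, 60)]
pct 66 [75.12
[... 464 characters left out ...]
60), (164, 61), (166, 61), (168, 61), (170, 61), (172, 61), (174, 61), (176, 60)]
pct 66 [76.54811213 81.41218876 85.65516099]
pct 45 [48.06221049 54.41776141 60.76745166]
[(40, 57), (42, 57), (44, 57), (46, 57), (48, 57), (50, 57), (52, 52), (58, 52), (60, 53), (62, 53), (64, 53), (66, 55), (68, 57), (70, 57), (72, 57), (74, 56), (76, 48), (78, 38), (80, 11), (82, 12), (84, 11), (86, 11), (88, 12), (90, 11), (140, 11), (144, 57), (146, 57), (148, 57), (150, 57), (152, 57), (154, 54), (156, 51), (158, 51), (160, 51), (162, 61), (164, 61), (166, 61), (168, 61), (170, 61), (172, 61), (174, 61), (176, 60)]
pct 66 [68.07466646 74.48513057 78.02453686]
pct 45 [45.34615674 49.17892692 67.75193921]
```

View pics/w4.png

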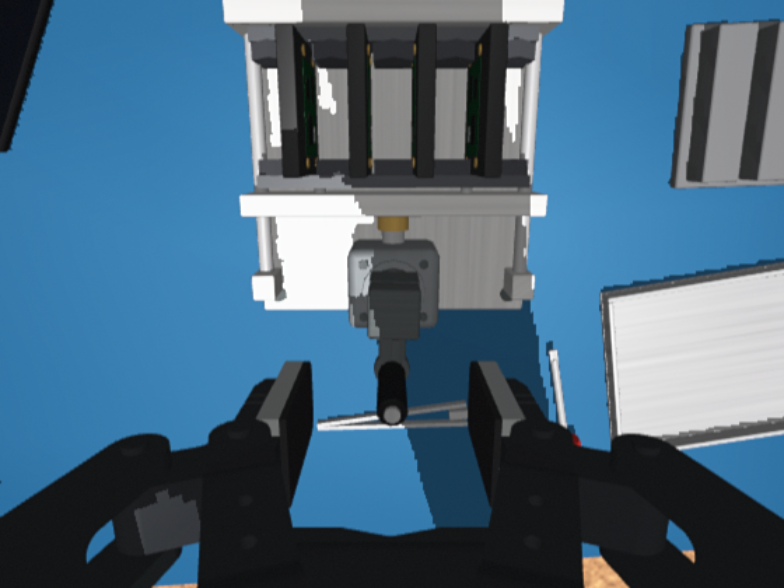

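```bash
python3 -m creep '[[-10,0,-40,0,0,-0.05,55],[-11.7,-0.2,-40,0,0,-0.05,55],[0,0,-40,0,0,0,55],[0,0,-36,0,0,0,55],[0,0,-19,0,0,0,55],[0,0,0,0,0,0,55],[0,0,0,0,0,0,55]]'; python3 -m creep '[[0,0,0,0,0,0,15],[0,0,0,0,0,0,15],[0,0,0,0,0,0,15],[0,0,0,0,0,0,15],[0,0,0,0,0,0,15],[0,0,0,0,0,0,15]]'; python3 -m creep '[[0,0,5,0,0,0,15],[0,0,10,0,0,0,15],[0,0,0,0,0,0,15]]'
```

```text
clock: 58.68
tool_pos: [520.8, 93.4, 87.9]
tcp_rot: [-3.141, 0.0, -1.665]
ft_force: [0.9, 0.3, 0.7]
grip_width: 0.647
clock: 59.42
tool_pos: [521.0, 93.4, 88.1]
tcp_rot: [-3.14, 0.001, -1.665]
ft_force: [-0.1, -1.1, 9.3]
grip_width: 0.34
clock: 59.8
tool_pos: [520.8, 93.4, 103.1]
tcp_rot: [-3.141, 0.0, -1.665]
ft_force: [-0.8, -0.1, -3.8]
grip_width: 0.341
```

```bash
python3 -m creep '[[0,0,25,0,0,0,15],[0,0,25,0,0,0,15],[-11.8,-42.4,0,0,0,0,15],[-11.8,-42.4,0,0,0,0,15],[-11.8,-42.4,0,0,0,0,15],[-11.8,-42.4,0,0,0,0,15],[-11.8,-42.4,0,0,0,0,15],[-11.8,-42.4,0,0,0,0,15],[0,0,0,0,0,0,15],[0,0,0,0,0,0,15]]'; python3 look.py crank tray_in
python3 - <<'E'
from h import *
p=env.get_image("scene")
for d in env.trace(p,"tray_in")[:1]:
    w=world(p,d["mask"]); w=w[w[:,2]<25]; q=cv2.minAreaRect(w[:,:2].astype(np.float32)); print(d["score"],np.round(np.median(w,0)),np.round(q[0]),np.round(q[1]),q[2])
E
```

```text
clock: 61.05
tool_pos: [449.9, -160.6, 152.2]
tcp_rot: [3.141, 0.001, -1.665]
ft_force: [-1.0, -1.1, -4.5]
grip_width: 0.34
t 61.05 pos [ 449.9 -160.6  152.2] rpy [ 3.141e+00  1.000e-03 -1.665e+00] F [-1.  -1.1 -4.5] g 0.34 q [ 0.27  0.69  0.01  1.93 -0.02  0.52 -1.37]
crank 0.64 [277. 300.] 11782 ztop 181.9 top rect [ 448.9 -161.1] [29.8 31.1] 84.7
tray_in 0.7 [286. 197.] 28024 ztop 16.8 top rect [ 428.1 -159.5] [140.  170.2] 5.3
tray_in 0.68 [16. 50.] 1521 ztop 55.7 top rect [567.1 -10.2] [ 6.1 14.4] 72.2
0.57 [ 431. -157.    6.] [ 420. -170.] [167. 196.] 4.908766269683838
```

Run:
```python
from h import *
import glob
p=env.get_image("top"); save(p,"top5.png",crop=(150,130,480,380),s=2.2)
```

```text
(no output)
```

View pics/top5.png

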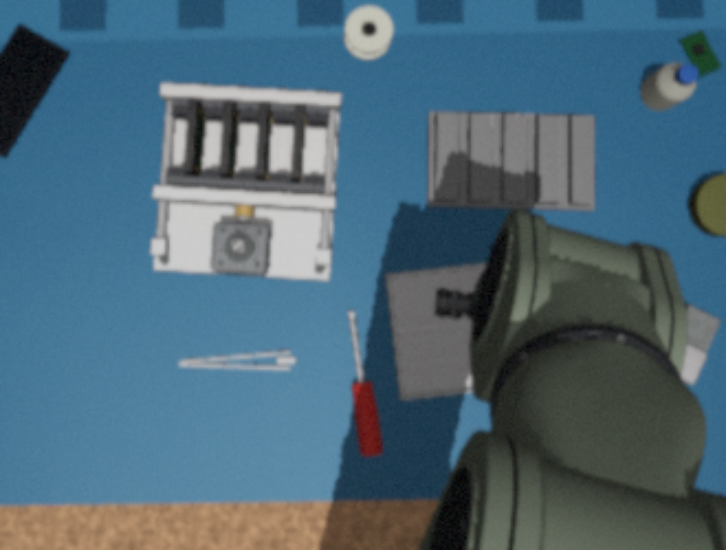

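```bash
python3 -m creep '[[0,0,-40,0,0,0,15],[0,0,-40,0,0,0,15],[0,0,-30,0,0,0,15],[0,0,-14,0,0,0,15],[0,0,0,0,0,0,15],[0,0,0,0,0,0,15]]'; python3 -m creep '[[0,0,-4,0,0,0,15],[0,0,0,0,0,0,15]]'; python3 -m creep '[[0,0,-2,0,0,0,15],[0,0,0,0,0,0,15]]'
```

```text
clock: 62.1
tool_pos: [450.3, -161.2, 29.2]
tcp_rot: [-3.14, -0.0, -1.665]
ft_force: [-0.4, -0.3, -3.4]
grip_width: 0.342
clock: 62.35
tool_pos: [449.9, -161.1, 24.4]
tcp_rot: [-3.141, 0.0, -1.665]
ft_force: [0.3, 0.6, -4.4]
grip_width: 0.342
clock: 62.6
tool_pos: [450.0, -161.1, 22.3]
tcp_rot: [-3.141, 0.0, -1.665]
ft_force: [1.2, 0.4, 1.2]
grip_width: 0.341
```

Touching the floor; release, rise and check everything.

```bash
python3 -m creep '[[0,0,-0.5,0,0,0,15],[0,0,0,0,0,0,50],[0,0,0,0,0,0,50],[0,0,0,0,0,0,50],[0,0,0,0,0,0,50],[0,0,30,0,0,0,50],[0,0,60,0,0,0,50],[0,0,60,0,0,0,50],[0,0,60,0,0,0,50],[0,0,0,0,0,0,50]]'; python3 look.py crank tray_in
python3 -m creep '[[15,35,10,0,0,0,50],[15,50,10,0,0,0,50],[15,50,5,0,0,0,50],[15,50,5,0,0,0,50],[15,50,5,0,0,0,50],[30,20,5,0,0,0,50],[0,0,0,0,0,0,50],[0,0,0,0,0,0,50]]'
python3 car.py
python3 - <<'E'
from h import *
p=env.get_image("wrist"); save(p,"w6.png",s=1.4)
a=np.radians(-4.5); e=np.array([np.cos(a),np.sin(a)]); f=np.array([-e[1],e[0]])
w=world(p,np.ones((420,560),bool)); d=w[:,:2]-[520,92.6]; x=d@e; y=d@f; z=w[:,2]
m=np.min([abs(y-k) for k in (-76,-38,38,76)],axis=0)<3.5
for lo,hi,zz in [(66,100,(54.5,60)),(45,68,(55,60.5))]:
    s=m&(x>lo)&(x<hi)&(z>zz[0])&(z<zz[1]); print("pct",lo,np.percentile(x[s],[2,50,98]))
E
```

```text
clock: 63.85
tool_pos: [450.9, -161.5, 235.2]
tcp_rot: [-3.136, -0.001, -1.665]
ft_force: [0.1, 0.4, -1.5]
grip_width: 0.587
t 63.85 pos [ 450.9 -161.5  235.2] rpy [-3.136e+00 -1.000e-03 -1.665e+00] F [ 0.1  0.4 -1.5] g 0.587 q [ 0.27  0.56  0.02  1.82 -0.02  0.75 -1.37]
crank 0.75 [238. 197.] 2460 ztop 72.6 top rect [ 412.5 -136.6] [16. 16.] 57.0
tray_in 0.9 [285. 199.] 21165 ztop 16.8 top rect [ 427.8 -159.3] [140.3 170.6] 5.4
clock: 65.0
tool_pos: [554.2, 93.2, 270.5]
tcp_rot: [3.14, -0.001, -1.665]
ft_force: [-0.6, -0.5, -0.4]
grip_width: 0.584
t 65.0 pos [554.2  93.2 270.5] rpy [ 3.140e+00 -1.000e-03 -1.665e+00] F [-0.6 -0.5 -0.4] g 0.584 q [-0.26  0.65  0.06  1.47 -0.04  1.03 -1.85]
0.85 [345.  90.] 1353 ztop 97.0 [629.8  27.9] [10.5 79.5] 85.5
0.75 [257.  87.] 1305 ztop 97.2 [636.2 103.8] [10.1 79.4] 85.4
0.61 [302.  86.] 1331 ztop 97.2 [633.4  66. ] [ 9.8 79.3] 85.5
0.61 [213.  90.] 1325 ztop 96.9 [639.  141.6] [10.3 79.7] 85.6
pct 66 [75.2134995  80.07665643 84.67141836]
pct 45 [49.30799474 56.02853356 62.56839081]
```

View pics/w6.png

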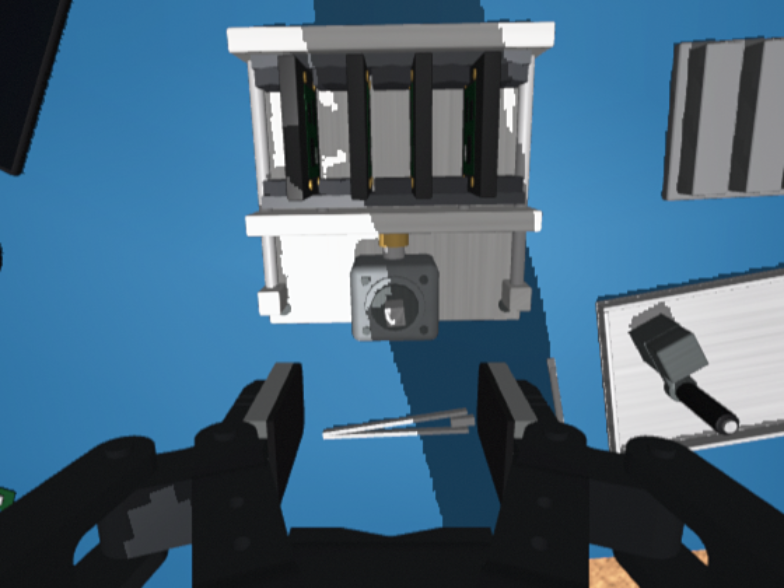

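```bash
python3 -m creep '[[-15,-50,0,0,0,0,50],[-15,-50,0,0,0,0,50],[-15,-50,0,0,0,0,50],[0,0,0,0,0,0,50],[0,0,0,0,0,0,50]]'
python3 - <<'E'
from h import *
s=st(); p=env.get_image("wrist"); save(p,"w7.png",s=1.4)
d=env.trace(p,"crank")[0]; w=world(p,d["mask"]); print(d["score"],d["uv"])
for lo,hi in [(48,56),(67,78),(9,18)]:
    t=w[(w[:,2]>lo)&(w[:,2]<hi)]; q=cv2.minAreaRect(t[:,:2].astype(np.float32)); print(lo,len(t),np.round(q[0],1),np.round(q[1],1),round(q[2],1),"z",np.round(np.percentile(t[:,2],[5,50,95]),1))
E
```

```text
clock: 65.78
tool_pos: [509.8, -55.9, 271.8]
tcp_rot: [-3.141, 0.001, -1.665]
ft_force: [-0.3, 0.6, 0.5]
grip_width: 0.584
t 65.775 pos [509.8 -55.9 271.8] rpy [-3.141e+00  1.000e-03 -1.665e+00] F [-0.3  0.6  0.5] g 0.584 q [ 0.02  0.57  0.05  1.64 -0.03  0.93 -1.59]
0.83 [344.3, 230.0]
48 858 [ 440.4 -122.2] [66.4 29.5] 27.3 z [49.4 50.9 52.4]
67 46 [ 418.4 -139. ] [10.8  3.8] 81.8 z [68.6 71.7 73.2]
9 310 [ 437.4 -121.8] [72.4 29.1] 23.9 z [10.6 13.  15.6]
```

View pics/w7.png

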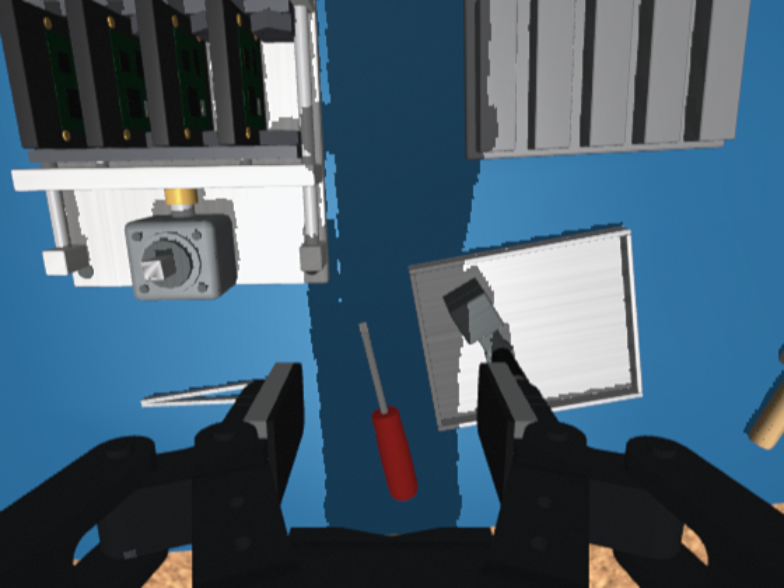

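```bash
python3 -c "
from cell import env
print(env.hand_in())"
```

```text
the job is handed in; nothing more can be done
None
```

I did the whole job and handed it in at about 66 s of the 210 s: all four carriers are clamped in the rack and the crank is in the tool tray.

- **Jaw opening:** I fitted the crank on the shaft and wound the jaw open about 2.7 turns, towards its stop. The handle force was rising by then. The camera put the jaw teeth 8–10 mm further back.
- **Carriers:** each went into its own slot and was pushed down, three of them with 32–38 N on the floor. The last wrist view shows all four tops at 97 mm, which is the 12 mm floor plus 85 mm.
- **Clamping:** I wound the jaw in 2.5 turns. The measured pad-to-jaw distance puts the pad 2.3–2.8 mm pressed in (firm is above 1.5 mm). Counting turns gives about 3–3.5 mm instead, and I did not settle the difference.
- **Crank:** I pulled it off and set it down in the tray. It lies flat inside, with the hub top at about 51 mm and the handle top at about 73 mm.

**Unexplained movements:**
- The crank had shifted about 2 cm in the tray when I looked after letting go. It was still flat and well inside, so I left it.
- The handle, left on the shaft after opening, was later found turned back about 25°.

I didn't touch the bench items near the work, and the pictures show them apparently unmoved. I did not measure each one.

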